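Lay a separator sheet in a soap-slab press, stack the next slab and press the stack

ROBOT

A 6-joint arm with a two-finger parallel gripper is mounted at the origin on the work surface. World frame = base frame: x ahead of the robot, y to its left, z up, the work surface at z = 0. Lengths are in mm, angles in rad, forces in N, time in s.
With the tool pointing down it reaches from about 425 to 950 mm from the base axis. Payload 14.7 kg.
Tool frame: the origin (TCP) lies on the centre line of the jaws, within the pads' length; the fingertips stand robot.tips_ahead ahead of it and the grasp point (between the pads) lies 11 mm behind it (robot.tips_ahead is the distance from the TCP to the fingertips, in mm); z points along the fingers, y is the line along which they close (so a half turn about z gives the same grasp; the last joint's range is limited). The gripper opens to 85 mm and grips with 20 to 120 N. Pads are 22 mm wide; open, the fingers measure 114 mm over their backs; the gripper's body (76 mm by 85 mm) begins 54 mm behind the grasp point. The pads swing forward as they close: fully open they stand 13 mm farther back than shut.
Start: joints at [-1.17, 0.48, 1.596, -0, 1.065, -0.047], TCP at [281.454, -585.898, 239.297] pointing down, gripper open.
Joint ranges: [-2.75, 2.75], [-0.82, 2.05], [0.23, 2.67], [-1.56, 4.7], [0.09, 2.69], [-2.92, 2.92]. Speed limits (rad/s): [1.89, 1.89, 2.39, 3.01, 3.01, 3.01].

INTERFACE

Orientations are given as a unit quaternion [x, y, z, w].
In Python, from bench import robot gives the robot as it stands. The module is installed in compiled form; this text tells all that it offers.
- The arm moves only by the shell command python3 -m crank 'ROWS'. ROWS is JSON, a list of rows, each an object of numbers: "grip": the closure, from 0 (fully open) to 1 (shut); "tx", "ty", "tz": the shift along the tool's x, y, z in m; "rx", "ry", "rz": the turn, a rotation vector about the tool's x, y, z in rad. A call has 1 to 10 rows; each row is the pose to reach, as a shift and turn from the pose commanded when the call began, along the tool's axes at that moment; what a row does not reach only later rows make up. A row lasts 1/10 s, in which the tool goes at most 50 mm and 8.59 degrees, less where a joint would pass 70% of its speed; a pose out of reach is approached as far as the arm can. A call with a gripper value outside its range is refused whole. The fingers move at their own pace and stop on an object; the grip force is fixed at half the most. Time passes only in rows, so rows that repeat a pose let the fingers close. It gives the time, the measured TCP pose, the force, the opening and the grip force at its end, in the units of the state.
- robot.state(): the state, without advancing time (a new reading comes with each control period).
- robot.grab_frame(name): name is "scene" or "side" or "wrist"; returns a dict with "frame" (400x640x3 uint8, blue, green, red), "fov_y" (degrees; the focal length in pixels is half the picture's height over the tangent of half this angle, whatever the lens; pixels are square), "cx", "cy" (the principal point, pixels), "D" ([k1, k2, p1, p2, k3] as OpenCV has them; the pictures are not rectified), "xyz" and "attitude" of the camera in the world; the wrist camera has in their place "hand_eye" (4x4, takes a point from camera to tool coordinates, whose origin is the TCP and whose axes are the flange's). Camera axes: x right, y down, z forward; pixel columns grow to the right and rows downward; lengths in mm; the calibration is good to about 2 mm. A picture is of the moment at which its call begins: read the wrist's pose just before it. There is no depth.
- robot.hand_in(): hands the job in; it is judged then, once.
The state is a dict: "time_s": time; "qpos": joint angles; "joint_vel": joint speeds; "tau": joint torques, N m; "tool_pos": TCP position; "orientation": TCP orientation; "contact_force": force on the tool from outside, world axes, zero at the start; "torque": the same for the moment, N m; "width": opening from 0.0 (shut) to 1.0 (fully open); "gripper_force": force on a finger pad.
Only numpy, scipy, OpenCV 4.12 (cv2) and the standard library are available. Lean on these libraries where they do the work, as an engineer would, in place of code of your own. Each camera call takes 0.05 s, during which the arm holds its last target. There are 200 camera calls.

TASK

Build up the soap stack in the press: take the grey separator sheet by its tab from the sloped rest and lay it flat and centred on the slab already there, square to it and with the tab at the front end, away from the hinge; then set the other full-size slab from the curing board on the sheet, squarely above the lower slab; lay both down gently, without dropping them. Then swing the press lever down to its stop, keep it there for a moment, and let it come back fully up, leaving the stack neat and all the other things on the table where they are.

Things in the scene. Friction and masses are not known exactly. Their poses are not given: they have to be found in the camera images.
- press: Slab press, fixed, turned up to 0.25 rad. Steel base plate, 110 mm wide, 8 mm thick; a lever is hinged at its back end (own +x) between two cheeks 112 mm high. Origin: on the table under the centre of the stack's place; the plate reaches 100 mm in front (own -x) and 190 mm behind. z up. Nothing stands above the stack while the lever is up.
- lever_hinge (a point): Centre of the lever's hinge: 150 mm behind the press origin (own +x) and 95 mm above the table; the hinge axis is the press's own y.
- lever_bar (a point): Middle of the black round handle bar at the lever's free end: 16 mm thick, 150 mm long, parallel to the hinge axis, 240 mm from the hinge. The flat lever arm (20 x 14 mm) joins it at its middle, so hold one half of the bar.
- press_lever (a joint): Lever angle: 0 = rest, straight up (bar 240 mm above the hinge); grows as the bar swings forward (press's own -x) and down; 1.571 = stop, level (bar 240 mm in front of the hinge, 95 mm above the table). A spring returns it to 0; about 8 N at the bar holds it at the stop. The arm at the stop is above the tab and clear of it.
- pad (a point): Centre of the face of the 65 x 45 mm sprung rubber pad on the lever arm, 140 mm from the hinge, standing 37 mm off the arm's middle line. With the lever up it faces forward, 113 mm behind the press origin, 235 mm above the table; near the stop it presses the top of a full stack with about 5 N.
- lower_slab: Cream soap slab 110 (x) x 60 (y) x 25 mm, 190 g, already lying flat in the press, its length along the press. Origin: centre of its underside; z up.
- upper_slab: Same kind of cream soap slab, 110 (x) x 60 (y) x 25 mm, 130 to 270 g, lying flat on the curing board. Origin: centre of its underside; z up. Either end may go first.
- separator: Grey plastic separator sheet 150 (x) x 90 (y) x 5 mm, 90 g, on the sloped rest. Origin: centre of its underside; z: its upper face's normal, at first leaning 30 degrees from vertical to its own +x (away from the robot). A tab to hold it by stands square up along its -x end: 8 mm thick (x), 70 mm long (y), middle plane 71 mm from the origin, top 39 mm above the underside.
- separator_tab (a point): Middle of the top edge of the separator's tab, at (-71, 0, 39) mm in the sheet's frame.
- rest: White sloped rest, fixed, left or right of the press: a 172 x 110 mm plate sloping 30 degrees, high end to its own -x (roughly the robot), about 140 mm high there and 55 mm at the far, low end, which has a 5 mm high lip. The sheet lies on it with its tab at the high end. Origin: on the table below the plate's centre.
- curing_board: Wooden board 150 x 100 x 18 mm, fixed, on the other side of the press. Origin: centre of its underside.
- soap_offcut: Bystander, to be left alone: short cream soap offcut, 55 x 60 x 25 mm (about half the length of the slabs).
- scrub_brush: Bystander, to be left alone: scrubbing brush with a handle, lying flat.
- scoop_cup: Bystander, to be left alone: white plastic cup, 70 mm across and high.
- tablet_tin: Bystander, to be left alone: round steel tin, 48 mm across, 32 mm high.
- stain_stick: Bystander, to be left alone: flat white stick with a grey cap, about 105 x 24 x 22 mm.
- sponge_block: Bystander, to be left alone: yellow sponge block, 110 x 70 x 35 mm.
Things that resemble listed ones, but are neither listed nor needed, are in the scene too. Several things have the shape of the separator; the one meant has the colours described above. What is shaped like the upper_slab but orange is not meant.

How it is judged:
By the outcome, as a careful person would: the job done as asked, in the order asked, and still so for the second after the job is handed in, with the robot touching nothing.
It also fails if it takes over 69 s, if anything falls off the work surface, if the arm or the gripper's body presses on something with over 40 N, if the wrist force passes 120 N, or if a joint passes its speed limit or range.

## Working session

There is one attempt and no reset: what is moved stays moved. The work goes in short steps, Python scripts to look and compute and a shell command to move; the robot and the scene stay as the last step left them, time stands still between calls to the robot, and variables do not carry over. Pictures are saved under pics/ and viewed, at most 10 in all, crops included, and the job is handed in when it is done.

```bash
ls; mkdir -p pics; python3 - <<'E'
from bench import robot
import cv2,json
print(robot.state()); print(robot.tips_ahead)
for n in ("scene","side"):
    f=robot.grab_frame(n); cv2.imwrite(f"pics/{n}0.png",f["frame"])
    print({k:v for k,v in f.items() if k!="frame"})
E
```

```text
pics
{'time_s': 0.0, 'qpos': array([-1.16958369e+00,  4.80823684e-01,  1.59688650e+00,  6.59258901e-06,
        1.06512068e+00, -4.65908002e-02]), 'joint_vel': array([-0.00075485,  0.00070747, -0.0003096 ,  0.00056536, -0.00102208,
       -0.0001659 ]), 'tau': array([ 6.25397850e-03, -9.50642824e+01, -4.30181873e+01,  4.32595534e-04,
        1.22697678e-02, -2.29025332e-06]), 'tool_pos': array([ 281.30381727, -585.51183401,  238.6729785 ]), 'orientation': array([ 9.75038720e-01,  2.22034030e-01, -1.06362872e-04, -6.09910556e-04]), 'contact_force': array([-0.60552454,  0.07449185,  0.84240195]), 'torque': array([0.01236088, 0.04990414, 0.04916877]), 'gripper_force': 0.0, 'width': 1.0005489876368658}
8.0
{'fov_y': 45.48397374380898, 'cx': 317.6881755548801, 'cy': 198.37887312698032, 'D': array([-0.04418449,  0.        ,  0.        ,  0.        ,  0.        ]), 'xyz': array([1299.74641018, -321.69886763, 1264.2055373 ]), 'attitude': array([ 0.77131878,  0.53957882, -0.18991398, -0.27902458])}
{'fov_y': 53.19989604429423, 'cx': 317.02222301348576, 'cy': 207.3592946458652, 'D': array([-0.06182503,  0.        ,  0.        ,  0.        ,  0.        ]), 'xyz': array([ -7.30948092, 934.10145144, 810.71648205]), 'attitude': array([-0.18267713,  0.84665832, -0.48642626,  0.11484014])}
```

View pics/scene0.png

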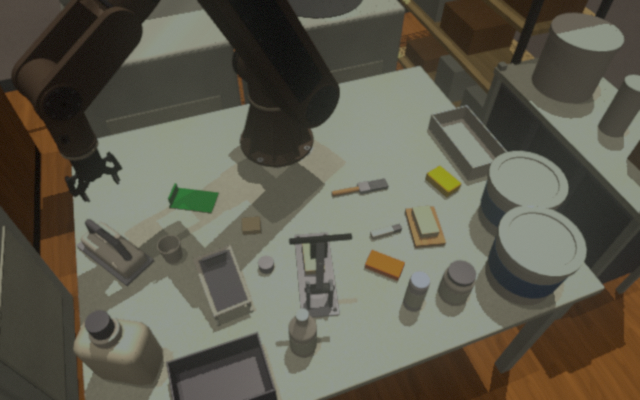

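View pics/side0.png

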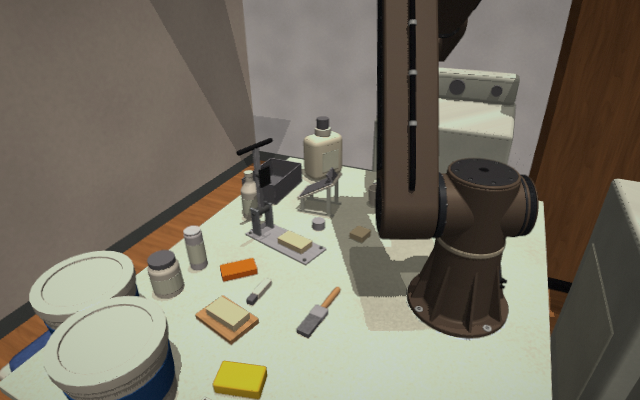

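Scene: robot base (275,130), press (317,270), curing board with slab (425,225), green look-alike sheet (195,200), orange slab (385,265), something like the rest at (115,245), and a tray at (225,280). The side picture shows the press (285,240), board (228,315) and a sloped thing (322,188). I need a helper and a close crop of the candidates.

```bash
cat > h.py <<'E'
import numpy as np, cv2
from bench import robot
from scipy.spatial.transform import Rotation as R
def cam(n):
    s=robot.state(); f=robot.grab_frame(n); im=f["frame"]
    fl=im.shape[0]/2/np.tan(np.radians(f["fov_y"])/2)
    K=np.array([[fl,0,f["cx"]],[0,fl,f["cy"]],[0,0,1]])
    if n=="wrist":
        H=np.array(f["hand_eye"]); Rt=R.from_quat(s["orientation"]).as_matrix()
        C=Rt@H[:3,3]+s["tool_pos"]; A=Rt@H[:3,:3]
    else: C=f["xyz"]; A=R.from_quat(f["attitude"]).as_matrix()
    return dict(im=im,K=K,D=f["D"],C=np.array(C),A=A)
def rays(c,px):
    u=cv2.undistortPoints(np.array(px,float).reshape(-1,1,2),c["K"],c["D"]).reshape(-1,2)
    return (c["A"]@np.c_[u,np.ones(len(u))].T).T
def on(c,px,z):
    d=rays(c,px); return c["C"]+d*((z-c["C"][2])/d[:,2])[:,None]
def onplane(c,px,p,n):
    d=rays(c,px); return c["C"]+d*(((p-c["C"])@n)/(d@n))[:,None]
def proj(c,P):
    P=np.array(P,float).reshape(-1,3); rv=cv2.Rodrigues(c["A"].T)[0]
    return cv2.projectPoints(P,rv,-c["A"].T@c["C"],c["K"],c["D"])[0].reshape(-1,2)
def tri(c1,p1,c2,p2):
    d1=rays(c1,[p1])[0];d2=rays(c2,[p2])[0]
    M=np.c_[d1,-d2]; s=np.linalg.lstsq(M,c2["C"]-c1["C"],rcond=None)[0]
    a=c1["C"]+s[0]*d1;b=c2["C"]+s[1]*d2
    return (a+b)/2,np.linalg.norm(a-b)
def crop(im,x0,y0,w,h,k): return cv2.resize(im[y0:y0+h,x0:x0+w],None,fx=k,fy=k,interpolation=cv2.INTER_CUBIC)
E
python3 - <<'E'
from h import *
a=cam("scene");b=cam("side")
A=crop(a["im"],70,160,200,150,3); A2=crop(a["im"],270,200,190,120,3)
B=crop(b["im"],180,120,190,150,3)
v=np.zeros((600,800,3),np.uint8)
A=cv2.resize(crop(a["im"],70,190,390,140,2.05),(800,287)); B=crop(b["im"],170,130,270,105,2.96)
v[:287]=A[:, :800]; v[288:288+min(B.shape[0],312)]=B[:312,:800] if B.shape[1]>=800 else np.pad(B[:312],((0,0),(0,800-B.shape[1]),(0,0)))
cv2.imwrite("pics/c1.png",v)
print(on(a,[(115,245),(225,280),(195,200),(425,225),(317,270),(385,265)],40).round())
print(on(b,[(322,188),(275,180),(228,315),(295,242)],40).round())
E
```

```text
[[ 320. -617.   40.]
 [ 555. -325.   40.]
 [ 226. -349.   40.]
 [ 577.  320.   40.]
 [ 615.  -61.   40.]
 [ 668.  136.   40.]]
[[ 615. -426.   40.]
 [ 837. -415.   40.]
 [ 543.  342.   40.]
 [ 536.  -30.   40.]]
```

View pics/c1.png

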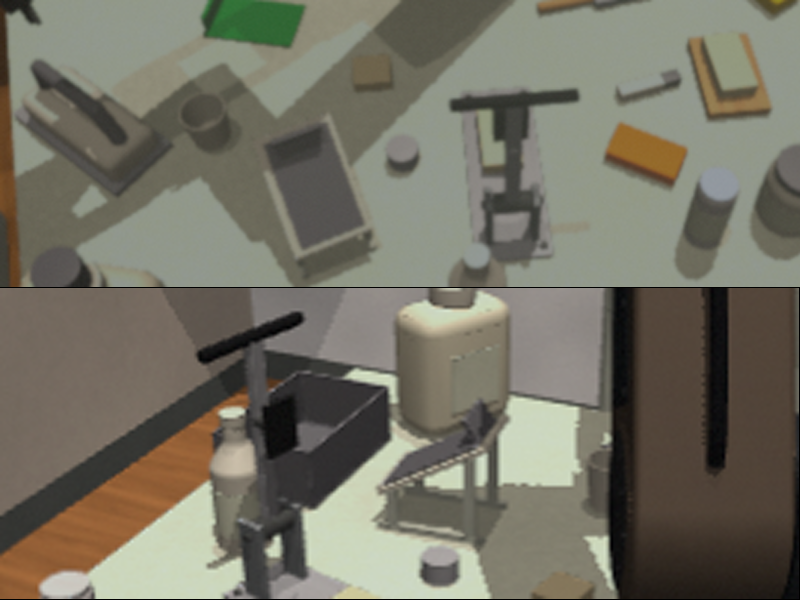

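The sheet wanted is the grey one on the white rest at scene (225,280), with its tab at the top of the picture. What could be taken for it: the green sheet (195,200), the iron (115,245) and the dark bin (220,375). For the slab it is the cream one on the board (425,225), not the orange one (385,265), the offcut (252,226) or the slab in the press. The crop confirms these choices. Next I'll bring the wrist camera over the rest.

```bash
cat >> h.py <<'E'
def axes(yaw,tilt=0):
    """tool y along horizontal yaw then pitched down by tilt about the horizontal; z = tool pointing"""
    y0=np.array([np.cos(yaw),np.sin(yaw),0]); up=np.array([0,0,1.])
    y=np.cos(tilt)*y0-np.sin(tilt)*up; z=-(np.sin(tilt)*y0+np.cos(tilt)*up)
    return np.c_[np.cross(y,z),y,z]
def plan(pos,M):
    s=robot.state(); T=R.from_quat(s["orientation"])
    t=T.inv().apply(np.array(pos)-s["tool_pos"])/1e3; r=(T.inv()*R.from_matrix(M)).as_rotvec()
    print("t",t.round(4),"r",r.round(4),"rows",round(max(np.linalg.norm(t)/.05,np.degrees(np.linalg.norm(r))/8.59),1))
E
python3 - <<'E'
from h import *
print(np.array(robot.grab_frame("wrist")["hand_eye"]).round(2))
a=cam("scene")
plan([281,-586,450],axes(0)); plan([440,-340,450],axes(0))
E
```

```text
[[ 0.0000e+00 -9.6000e-01 -2.8000e-01  6.9880e+01]
 [ 1.0000e+00  0.0000e+00  0.0000e+00 -9.0000e-02]
 [-0.0000e+00 -2.8000e-01  9.6000e-01 -1.3574e+02]
 [ 0.0000e+00  0.0000e+00  0.0000e+00  1.0000e+00]]
t [-0.0005 -0.     -0.2109] r [-4.000e-04 -2.000e-04 -1.123e+00] rows 7.5
t [ 0.2494 -0.1529 -0.2108] r [-4.000e-04 -2.000e-04 -1.123e+00] rows 7.5
```

```bash
python3 -m crank '[{"tz":-0.1},{"tz":-0.21,"rz":-0.15},{"tz":-0.21,"rz":-0.3},{"tz":-0.21,"rz":-0.45},{"tz":-0.21,"rz":-0.6},{"tx":0.1,"ty":-0.06,"tz":-0.21,"rz":-0.75},{"tx":0.25,"ty":-0.15,"tz":-0.21,"rz":-0.9},{"tx":0.25,"ty":-0.15,"tz":-0.21,"rz":-1.05},{"tx":0.25,"ty":-0.15,"tz":-0.21,"rz":-1.123},{"tx":0.25,"ty":-0.15,"tz":-0.21,"rz":-1.123}]' && python3 - <<'E'
from h import *
plan([540,-350,430],axes(0))
E
```

```text
invalid input at $[0]: expected keys grip, tx, ty, tz, rx, ry, rz
```

```bash
python3 -m crank '[{"grip":0,"tx":0,"ty":0,"tz":-0.1,"rx":0,"ry":0,"rz":0},{"grip":0,"tx":0,"ty":0,"tz":-0.21,"rx":0,"ry":0,"rz":-0.15},{"grip":0,"tx":0,"ty":0,"tz":-0.21,"rx":0,"ry":0,"rz":-0.3},{"grip":0,"tx":0,"ty":0,"tz":-0.21,"rx":0,"ry":0,"rz":-0.45},{"grip":0,"tx":0,"ty":0,"tz":-0.21,"rx":0,"ry":0,"rz":-0.6},{"grip":0,"tx":0.25,"ty":-0.15,"tz":-0.21,"rx":0,"ry":0,"rz":-1.12},{"grip":0,"tx":0.25,"ty":-0.15,"tz":-0.21,"rx":0,"ry":0,"rz":-1.12},{"grip":0,"tx":0.25,"ty":-0.15,"tz":-0.21,"rx":0,"ry":0,"rz":-1.12},{"grip":0,"tx":0.25,"ty":-0.15,"tz":-0.21,"rx":0,"ry":0,"rz":-1.12},{"grip":0,"tx":0.25,"ty":-0.15,"tz":-0.21,"rx":0,"ry":0,"rz":-1.12}]' && python3 - <<'E'
from h import *
plan([540,-350,430],axes(0))
E
```

```text
time_s: 1.3
tool_pos: [419.6, -375.3, 449.4]
orientation: [0.707, 0.707, 0.0, 0.0]
contact_force: [1.0, -0.6, 1.0]
width: 0.998
gripper_force: 0.0
t [0.0254 0.1203 0.0194] r [ 0.0002  0.0001 -0.0003] rows 2.5
```

```bash
python3 -m crank '[{"grip":0,"tx":0.025,"ty":0.12,"tz":0.0,"rx":0,"ry":0,"rz":0},{"grip":0,"tx":0.025,"ty":0.12,"tz":0.0,"rx":0,"ry":0,"rz":0},{"grip":0,"tx":0.025,"ty":0.12,"tz":0.0,"rx":0,"ry":0,"rz":0},{"grip":0,"tx":0.025,"ty":0.12,"tz":0.0,"rx":0,"ry":0,"rz":0},{"grip":0,"tx":0.025,"ty":0.12,"tz":0.0,"rx":0,"ry":0,"rz":0}]' && python3 - <<'E'
from h import *
import pickle
w=cam("wrist"); pickle.dump(w,open("w_rest.pkl","wb")); cv2.imwrite("pics/w_rest.png",w["im"])
E
```

```text
time_s: 1.8
tool_pos: [539.2, -352.3, 448.8]
orientation: [0.708, 0.706, -0.0, -0.0]
contact_force: [-0.3, -0.2, 0.1]
width: 0.998
gripper_force: 0.0
```

View pics/w_rest.png

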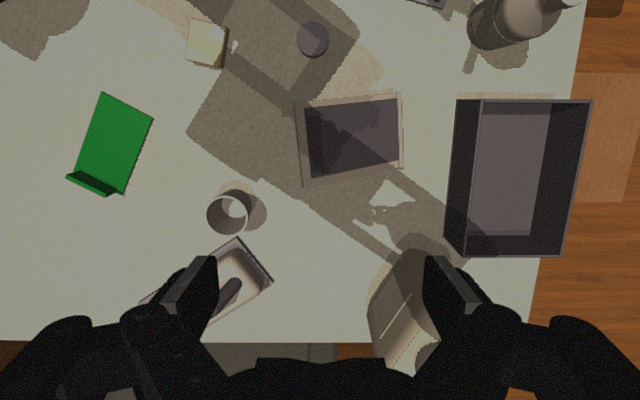

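The wrist picture shows the rest at (350,140) with the grey sheet in it, tab end to the left at about x=310. The green sheet is at (115,145), the cup at (228,212), the tin at (312,40), and the dark bin at (520,180). I'll enlarge the rest in both views to read its corners.

```bash
python3 - <<'E'
from h import *
import pickle
a=cam("scene"); pickle.dump(a,open("s0.pkl","wb")); w=pickle.load(open("w_rest.pkl","rb"))
A=crop(a["im"],190,240,66,88,6); W=crop(w["im"],290,85,120,110,3.3)
v=np.zeros((600,800,3),np.uint8); v[:528,:396]=A; v[:363,400:796]=W
v=np.clip(v.astype(float)*1.8,0,255).astype(np.uint8)
cv2.imwrite("pics/c2.png",v)
E
```

```text
(no output)
```

View pics/c2.png

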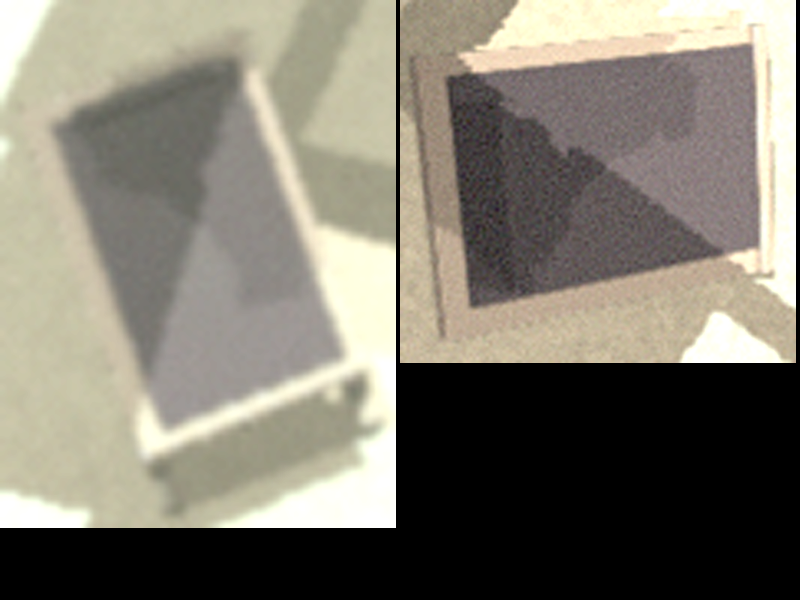

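```bash
python3 - <<'E'
from h import *
import pickle
a=pickle.load(open("s0.pkl","rb")); w=pickle.load(open("w_rest.pkl","rb"))
prs=[((247.5,299.7),(398.2,97.7)),((218,311.7),(399.1,160.2)),((198.7,260.8),(311.2,177.4))]
P=[]
for p,q in prs:
    X,e=tri(a,p,w,q); P.append(X); print(X.round(1),round(e,1))
# wrist-only: sheet upper face plane tilted 30deg, yaw th; solve yaw/height from size 150x90
q=[(398.2,97.7),(399.1,160.2),(311.2,177.4),(304.2,107.7)]
from scipy.optimize import least_squares
def corners(v):
    x,y,z,th=v; Rm=R.from_euler("z",th)*R.from_euler("y",np.pi/6)
    return Rm.apply([[75,45,5],[75,-45,5],[-75,-45,5],[-75,45,5]])+[x,y,z]
f=lambda v:(proj(w,corners(v))-q).ravel()
s=least_squares(f,[590,-350,105,0.1]); print("wrist fit",s.x.round(3),s.fun.round(1))
f2=lambda v:np.r_[f(v),(proj(a,corners(v)[:3])-[p for p,_ in prs]).ravel()]
s=least_squares(f2,s.x); print("both",s.x.round(3),s.fun.round(1))
E
```

```text
[ 651.3 -280.    62.6] 0.7
[ 658.6 -368.5   62.6] 5.5
[ 526.5 -381.   132. ] 3.2
wrist fit [ 5.85155e+02 -3.30503e+02  1.04309e+02  8.40000e-02] [-0.6  0.2 -0.  -0.1  0.2  0.9  0.4 -0.9]
both [ 5.86087e+02 -3.30882e+02  9.60350e+01  8.80000e-02] [-1.4  0.3 -0.5 -0.9  1.2 -0.1  1.4 -0.5 -0.1 -0.7 -1.6 -0.2 -1.  -0.8]
```

```bash
cat >> h.py <<'E'
def sheetpt(o,th,loc): return (R.from_euler("z",th)*R.from_euler("y",np.pi/6)).apply(loc)+o
E
python3 - <<'E'
from h import *
O=[586,-331,95.5];th=.086
p=sheetpt(O,th,[-71,0,88]);print(p, sheetpt(O,th,[-71,0,39]));plan(p,axes(th,np.pi/6))
E
```

```text
[ 568.57682638 -332.50209793  207.21023553] [ 544.16737155 -334.60650166  164.77499075]
t [0.0204 0.0303 0.2422] r [ 0.5229 -0.0234 -0.0875] rows 4.9
```

```bash
python3 -m crank '[{"grip":0.3,"tx":0.02,"ty":0.03,"tz":0.05,"rx":0.15,"ry":-0.007,"rz":-0.025},{"grip":0.3,"tx":0.02,"ty":0.03,"tz":0.1,"rx":0.3,"ry":-0.014,"rz":-0.05},{"grip":0.3,"tx":0.02,"ty":0.03,"tz":0.14,"rx":0.42,"ry":-0.02,"rz":-0.075},{"grip":0.3,"tx":0.02,"ty":0.03,"tz":0.18,"rx":0.523,"ry":-0.023,"rz":-0.0875},{"grip":0.3,"tx":0.0204,"ty":0.0303,"tz":0.22,"rx":0.523,"ry":-0.0234,"rz":-0.0875},{"grip":0.3,"tx":0.0204,"ty":0.0303,"tz":0.2422,"rx":0.523,"ry":-0.0234,"rz":-0.0875},{"grip":0.3,"tx":0.0204,"ty":0.0303,"tz":0.2422,"rx":0.523,"ry":-0.0234,"rz":-0.0875},{"grip":0.3,"tx":0.0204,"ty":0.0303,"tz":0.2422,"rx":0.523,"ry":-0.0234,"rz":-0.0875}]' && python3 - <<'E'
from h import *
import pickle
w=cam("wrist"); pickle.dump(w,open("w_tab.pkl","wb"));cv2.imwrite("pics/w_tab.png",np.clip(w["im"]*1.8,0,255).astype(np.uint8))
O=[586,-331,95.5];th=.086
for l in ([-75,35,39],[-67,35,39],[-67,-35,39],[-75,-35,39],[75,45,5],[75,-45,5],[-67,35,5]): print(l,proj(w,sheetpt(O,th,l)).round(1))
E
```

```text
time_s: 2.7
tool_pos: [569.0, -333.0, 208.3]
orientation: [0.653, 0.712, -0.191, -0.175]
contact_force: [-0.6, -1.1, 1.1]
width: 0.697
gripper_force: 0.0
[-75, 35, 39] [[315.1 165.5]]
[-67, 35, 39] [[329.8 165.5]]
[-67, -35, 39] [[328.9 280.7]]
[-75, -35, 39] [[315.6 280.7]]
[75, 45, 5] [[551.6 140.5]]
[75, -45, 5] [[528.1 268.5]]
[-67, 35, 5] [[328.4 155.6]]
```

View pics/w_tab.png

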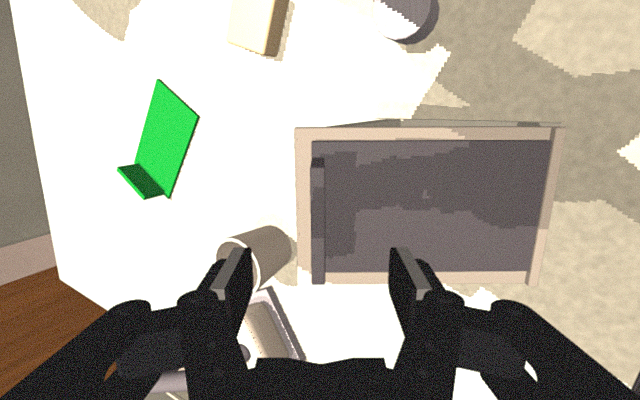

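The tab's top shows at (312–326, 160–283), within 2 mm of prediction. The sheet's far corners are at (550,139) and (529,273). I'll descend along the tab with a 1.5 mm correction.

```bash
python3 -m crank '[{"grip":0.3,"tx":-0.001,"ty":-0.0018,"tz":0.02,"rx":0,"ry":0,"rz":0},{"grip":0.3,"tx":-0.001,"ty":-0.0018,"tz":0.04,"rx":0,"ry":0,"rz":0},{"grip":0.3,"tx":-0.001,"ty":-0.0018,"tz":0.055,"rx":0,"ry":0,"rz":0},{"grip":0.3,"tx":-0.001,"ty":-0.0018,"tz":0.063,"rx":0,"ry":0,"rz":0},{"grip":0.3,"tx":-0.001,"ty":-0.0018,"tz":0.068,"rx":0,"ry":0,"rz":0},{"grip":0.3,"tx":-0.001,"ty":-0.0018,"tz":0.07,"rx":0,"ry":0,"rz":0},{"grip":0.3,"tx":-0.001,"ty":-0.0018,"tz":0.07,"rx":0,"ry":0,"rz":0}]'
```

```text
time_s: 3.45
tool_pos: [533.5, -336.5, 148.1]
orientation: [0.653, 0.712, -0.191, -0.174]
contact_force: [1.3, -0.4, -0.3]
width: 0.702
gripper_force: 0.0
```

```bash
python3 -m crank '[{"grip":1,"tx":0,"ty":0,"tz":0,"rx":0,"ry":0,"rz":0},{"grip":1,"tx":0,"ty":0,"tz":0,"rx":0,"ry":0,"rz":0},{"grip":1,"tx":0,"ty":0,"tz":0,"rx":0,"ry":0,"rz":0},{"grip":1,"tx":0,"ty":0,"tz":0,"rx":0,"ry":0,"rz":0},{"grip":1,"tx":0,"ty":0,"tz":0,"rx":0,"ry":0,"rz":0},{"grip":1,"tx":0,"ty":0,"tz":0,"rx":0,"ry":0,"rz":0}]'; python3 - <<'E'
from h import *
import pickle
w=cam("wrist"); pickle.dump(w,open("w_g.pkl","wb"))
s=robot.state();print(s["tool_pos"],s["width"],s["gripper_force"],s["contact_force"])
E
```

```text
time_s: 4.05
tool_pos: [533.4, -336.3, 147.6]
orientation: [0.653, 0.712, -0.191, -0.175]
contact_force: [1.6, 0.9, 4.2]
width: 0.083
gripper_force: 59.2
[ 533.33445108 -336.33854475  147.59133234] 0.08152069498915644 59.24700379371643 [2.94881058 0.29722569 5.06739404]
```

```bash
python3 -m crank '[{"grip":1,"tx":0,"ty":0,"tz":-0.015,"rx":0,"ry":0,"rz":0},{"grip":1,"tx":0,"ty":0,"tz":-0.04,"rx":0,"ry":0,"rz":0},{"grip":1,"tx":0,"ty":0,"tz":-0.08,"rx":0,"ry":0,"rz":0},{"grip":1,"tx":0,"ty":0,"tz":-0.12,"rx":0,"ry":0,"rz":0},{"grip":1,"tx":0,"ty":0,"tz":-0.16,"rx":0,"ry":0,"rz":0},{"grip":1,"tx":0,"ty":0,"tz":-0.16,"rx":0,"ry":0,"rz":0}]'; python3 - <<'E'
from h import *
s=robot.state();print(s["width"])
plan([520,-240,420],axes(.086))
E
```

```text
time_s: 4.7
tool_pos: [615.8, -329.6, 290.2]
orientation: [0.653, 0.713, -0.19, -0.171]
contact_force: [1.1, -0.3, -0.5]
width: 0.084
gripper_force: 58.6
0.08370701187108742
t [ 0.0972 -0.1405 -0.0698] r [-0.517   0.0037  0.0006] rows 3.7
```

```bash
python3 -m crank '[{"grip":1,"tx":0.02,"ty":-0.03,"tz":-0.02,"rx":-0.12,"ry":0,"rz":0},{"grip":1,"tx":0.04,"ty":-0.06,"tz":-0.03,"rx":-0.23,"ry":0,"rz":0},{"grip":1,"tx":0.06,"ty":-0.09,"tz":-0.05,"rx":-0.34,"ry":0,"rz":0},{"grip":1,"tx":0.08,"ty":-0.12,"tz":-0.06,"rx":-0.44,"ry":0,"rz":0},{"grip":1,"tx":0.097,"ty":-0.14,"tz":-0.07,"rx":-0.517,"ry":0.0037,"rz":0},{"grip":1,"tx":0.097,"ty":-0.14,"tz":-0.07,"rx":-0.517,"ry":0.0037,"rz":0},{"grip":1,"tx":0.097,"ty":-0.14,"tz":-0.07,"rx":-0.517,"ry":0.0037,"rz":0}]'; python3 - <<'E'
from h import *
import pickle
w=cam("wrist"); pickle.dump(w,open("w_p.pkl","wb")); b=cam("side"); pickle.dump(b,open("b1.pkl","wb"))
v=np.zeros((600,800,3),np.uint8);v[:400,:640]=w["im"]; v[400:600,:800]=cv2.resize(b["im"][200:270,220:500],(800,200))
cv2.imwrite("pics/w_p.png",np.clip(v*1.6,0,255).astype(np.uint8))
E
```

```text
time_s: 5.4
tool_pos: [517.6, -240.3, 417.0]
orientation: [0.676, 0.737, -0.001, -0.003]
contact_force: [0.5, 0.9, -1.9]
width: 0.085
gripper_force: 59.0
```

View pics/w_p.png

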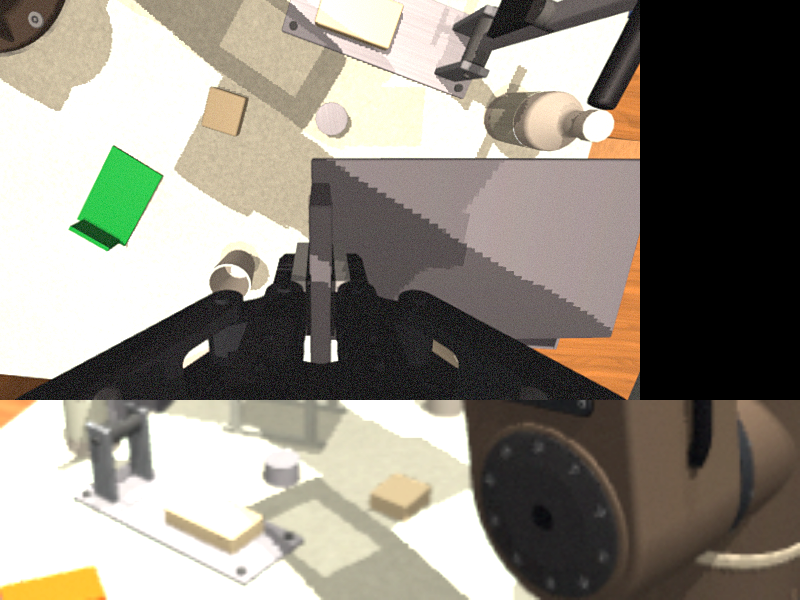

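The view shows the sheet in hand, corner at (312,158), tab top (311–331, 184–362), and far corner at (611,333). The press's front end is at the upper edge, (290,25). I'll shift 90 mm left to see the whole press, and meanwhile fit the sheet's offset in the hand.

```bash
python3 -m crank '[{"grip":1,"tx":0.045,"ty":0,"tz":0,"rx":0,"ry":0,"rz":0},{"grip":1,"tx":0.09,"ty":0,"tz":0,"rx":0,"ry":0,"rz":0},{"grip":1,"tx":0.09,"ty":0,"tz":0,"rx":0,"ry":0,"rz":0},{"grip":1,"tx":0.09,"ty":0,"tz":0,"rx":0,"ry":0,"rz":0}]'; python3 - <<'E'
from h import *
import pickle
from scipy.optimize import least_squares
w=pickle.load(open("w_p.pkl","rb"))
T=R.from_quat([0.676,.737,-.001,-.003]).as_matrix(); p0=np.array([517.6,-240.3,417.0])
loc=np.array([[-75,45,5],[75,-45,5],[-75,35,39],[-67,35,39],[-75,-35,39],[-67,-35,39]]);q=[(312,158),(611,333),(311,184),(331,184),(310,362),(331,362)]
def pr(v):
    t=np.c_[loc[:,1]-v[1],loc[:,0]-v[0],-(loc[:,2]-v[2])]
    t=R.from_rotvec([v[3],0,v[4]]).apply(t)
    return (proj(w,(T@t.T).T+p0)-q).ravel()
for k in (3,5):
    g=lambda u:pr(np.r_[u,np.zeros(5-k)]); s=least_squares(g,[-71,0,18,0,0][:k]); print("TCP in sheet frame",s.x.round(3),s.fun.round(1))
w=cam("wrist"); pickle.dump(w,open("w_p2.pkl","wb"))
cv2.imwrite("pics/w_p2.png",np.clip(crop(w["im"],200,0,400,250,2)*1.5,0,255).astype(np.uint8))
E
```

```text
time_s: 5.9
tool_pos: [511.4, -150.0, 415.5]
orientation: [0.675, 0.737, -0.002, -0.004]
contact_force: [-0.1, -1.0, -0.5]
width: 0.081
gripper_force: 58.8
TCP in sheet frame [-70.859  -5.899  15.486] [ -0.6 -11.3  -0.1  -5.9  -2.    6.1   1.9   6.1   0.7   0.4   0.    0.4]
TCP in sheet frame [-7.0933e+01 -5.5950e+00  1.6738e+01 -1.6000e-02  1.0000e-02] [  1.3 -11.    0.6  -1.6  -1.6   5.9   2.    6.2  -0.7  -1.5  -1.5  -1.1]
```

View pics/w_p2.png

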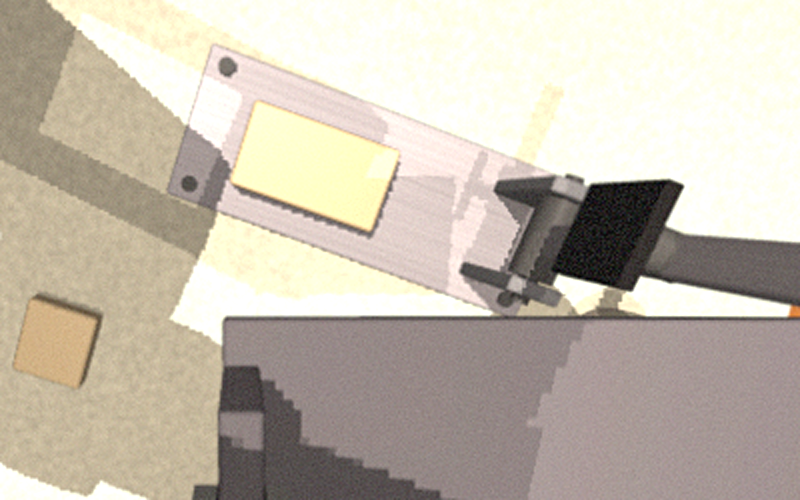

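Slab in the press: upper corners in this crop at about (258,100), (400,150), (372,229), (232,185). The plate's front corners are (213,44) and (168,192). The tab's +y end top is actually at row 205, since 184 was its base. I'll measure both.

```bash
cat > m.py <<'E'
from h import *
import pickle
from scipy.optimize import least_squares
w=pickle.load(open("w_p.pkl","rb"))
T=R.from_quat([0.676,.737,-.001,-.003]).as_matrix(); p0=np.array([517.6,-240.3,417.0])
loc=np.array([[-75,45,5],[75,-45,5],[-75,35,39],[-67,35,39],[-75,-35,39],[-67,-35,39]]);q=[(312,158),(611,333),(309.5,205),(332,205),(310,362),(331,362)]
def pr(v):
    t=np.c_[loc[:,1]-v[1],loc[:,0]-v[0],-(loc[:,2]-v[2])]
    t=R.from_rotvec([v[3],0,v[4]]).apply(t)
    return (proj(w,(T@t.T).T+p0)-q).ravel()
for k in (3,5):
    g=lambda u:pr(np.r_[u,np.zeros(5-k)]); s=least_squares(g,[-71,0,18,0,0][:k]); print("TCP in sheet frame",s.x.round(3),s.fun.round(1))
w=pickle.load(open("w_p2.pkl","rb")); im=w["im"]
hsv=cv2.cvtColor(im,cv2.COLOR_BGR2HSV); roi=np.zeros(im.shape[:2],np.uint8); roi[40:122,308:405]=1
print("hsv slab",hsv[75,350],"plate",hsv[75,420],hsv[50,330])
m=((hsv[...,1]>60)&(hsv[...,2]>90)&(roi>0)).astype(np.uint8)
c=max(cv2.findContours(m,0,2)[0],key=cv2.contourArea)
print("area",cv2.contourArea(c)); box=cv2.approxPolyDP(c,6,True).reshape(-1,2);print(box.tolist())
hand=[(258/2+200,50),(400,75),(386,114.5),(316,92.5)]
hand=[(329,50),(400,75),(386,114.5),(316,92.5)]
P=on(w,hand,33)[:,:2]; print(P.round(1),"sides",[round(np.linalg.norm(P[i]-P[i-1]),1) for i in range(4)],"c",P.mean(0).round(1))
r=cv2.minAreaRect(on(w,c.reshape(-1,2),33)[:,:2].astype(np.float32)); print(r)
F=on(w,[(306.5,22),(284,96)],8)[:,:2]; d=F[0]-F[1]; print("front",F.round(1),np.linalg.norm(d),"yaw",np.arctan2(-d[0],d[1]))
yaw=np.arctan2(-d[0],d[1]); print("origin from plate",F.mean(0)+100*np.array([np.cos(yaw),np.sin(yaw)]))
E
python3 m.py
```

```text
TCP in sheet frame [-71.169  -0.912  18.643] [ 0.4 -0.7 -6.7 -1.4  0.8 -3.3  1.3 -3.3  1.7  4.8  0.4  4.8]
TCP in sheet frame [-7.1430e+01  1.0040e+00  2.3056e+01 -4.3000e-02 -1.4000e-02] [ 1.7  2.  -0.9  0.7 -1.2 -1.7 -1.6 -1.7  2.2  0.6  0.2  1. ]
hsv slab [ 27  66 182] plate [  8  26 174] [ 14  69 155]
area 3264.5
[[328, 50], [315, 91], [385, 115], [399, 76]]
[[507.1 -11.8]
 [610.4 -35.6]
 [598.2 -91.5]
 [494.  -70.1]] sides [np.float64(59.8), np.float64(106.0), np.float64(57.2), np.float64(106.4)] c [552.4 -52.2]
((551.0595092773438, -52.40046691894531), (59.78002166748047, 109.6788558959961), 76.72176361083984)
front [[471.5  26.1]
 [445.7 -78.9]] 108.05958669382723 yaw -0.24118148891293706
origin from plate [555.67263422 -50.27440136]
```

Slab rectangle measures 59.8 x 109.7 mm, matching 60 x 110, centre (551.3,-52.4), yaw -0.232. The plate gives -0.241. I'll move above the place first.

```bash
cat >> h.py <<'E'
ORG=np.array([551.5,-52.3]); YAW=-0.232
def press(x,y,z): 
    c,s=np.cos(YAW),np.sin(YAW); return np.array([ORG[0]+c*x-s*y,ORG[1]+s*x+c*y,z])
E
python3 - <<'E'
from h import *
plan(press(-71.2,0,410),axes(YAW)); plan(press(-71.2,0,110),axes(YAW))
E
```

```text
t [ 0.1169 -0.0191  0.0063] r [-0.0091 -0.0025  0.3187] rows 2.4
t [ 0.1157 -0.0165  0.3063] r [-0.0091 -0.0025  0.3187] rows 6.6
```

```bash
python3 -m crank '[{"grip":1,"tx":0.04,"ty":-0.007,"tz":0.002,"rx":-0.003,"ry":0,"rz":0.11},{"grip":1,"tx":0.08,"ty":-0.014,"tz":0.004,"rx":-0.006,"ry":0,"rz":0.22},{"grip":1,"tx":0.117,"ty":-0.019,"tz":0.006,"rx":-0.009,"ry":-0.0025,"rz":0.3187},{"grip":1,"tx":0.117,"ty":-0.019,"tz":0.006,"rx":-0.009,"ry":-0.0025,"rz":0.3187},{"grip":1,"tx":0.1168,"ty":-0.0185,"tz":0.05,"rx":-0.009,"ry":-0.0025,"rz":0.3187},{"grip":1,"tx":0.1165,"ty":-0.018,"tz":0.1,"rx":-0.009,"ry":-0.0025,"rz":0.3187},{"grip":1,"tx":0.1163,"ty":-0.0175,"tz":0.15,"rx":-0.009,"ry":-0.0025,"rz":0.3187},{"grip":1,"tx":0.116,"ty":-0.017,"tz":0.2,"rx":-0.009,"ry":-0.0025,"rz":0.3187},{"grip":1,"tx":0.116,"ty":-0.017,"tz":0.25,"rx":-0.009,"ry":-0.0025,"rz":0.3187},{"grip":1,"tx":0.1157,"ty":-0.0165,"tz":0.306,"rx":-0.009,"ry":-0.0025,"rz":0.3187}]'; python3 - <<'E'
from h import *
import pickle
plan(press(-71.2,0,90),axes(YAW))
b=cam("side");a=cam("scene"); pickle.dump((a,b),open("ab2.pkl","wb"))
v=np.zeros((600,800,3),np.uint8)
v[:400]=cv2.resize(b["im"][180:270,230:410],(800,400),interpolation=cv2.INTER_CUBIC); v[400:600,:400]=cv2.resize(a["im"][220:320,240:440],(400,200))
cv2.imwrite("pics/ab2.png",np.clip(v*1.5,0,255).astype(np.uint8))
E
```

```text
time_s: 6.95
tool_pos: [482.8, -37.1, 115.0]
orientation: [0.785, 0.62, 0.001, 0.001]
contact_force: [1.8, -0.3, -0.7]
width: 0.085
gripper_force: 58.9
t [ 0.001  -0.0009  0.025 ] r [ 0.0021 -0.     -0.0012] rows 0.5
```

View pics/ab2.png

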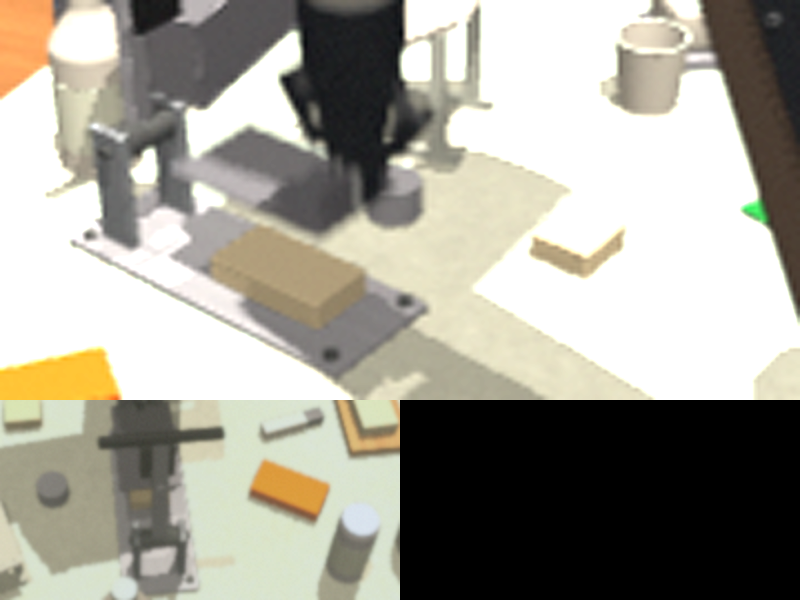

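The side view shows the sheet level over the slab. Slab top corners in crop coordinates are about (213,262), (262,227), (365,272), (318,305). The sheet's +y edge runs from (172,170) to (322,235). I'll compare these with predictions.

```bash
python3 - <<'E'
from h import *
import pickle
a,b=pickle.load(open("ab2.pkl","rb")); k=np.array([230,180])
f=lambda P:((proj(b,P)-k)*4.444).round(0).tolist()
print("slab +y:back,front; -y front, back",f([press(55,30,33),press(-55,30,33),press(-55,-30,33),press(55,-30,33)]))
print("plate front",f([press(-100,55,8),press(-100,-55,8)]))
s=robot.state();T=R.from_quat(s["orientation"]).as_matrix()
for droop in (0,.04): 
  P=[]
  for l in ([75,45,5],[-75,45,5],[75,-45,5],[-75,-45,5]):
    t=R.from_rotvec([-droop,0,0]).apply([l[1],l[0]+71.2,-(l[2]-18.6)]); P.append(T@t+s["tool_pos"])
  print("sheet",droop,f(P))
m=crop(b["im"],260,225,60,35,13)
hsv=cv2.cvtColor(b["im"],cv2.COLOR_BGR2HSV); r=np.zeros(hsv.shape[:2],bool); r[225:256,272:316]=1
mk=(r&(hsv[...,1]>75)).astype(np.uint8); c=max(cv2.findContours(mk,0,2)[0],key=cv2.contourArea)
print(hsv[242,290],cv2.contourArea(c),((cv2.approxPolyDP(c,1.5,True).reshape(-1,2)-k)*4.444).round(0).tolist())
E
```

```text
slab +y:back,front; -y front, back [[206.0, 256.0], [314.0, 307.0], [365.0, 270.0], [258.0, 222.0]]
plate front [[341.0, 373.0], [432.0, 302.0]]
sheet 0 [[172.0, 187.0], [323.0, 253.0], [252.0, 139.0], [401.0, 198.0]]
sheet 0.04 [[171.0, 181.0], [323.0, 253.0], [251.0, 132.0], [400.0, 198.0]]
[ 20  75 119] 379.5 [[213.0, 258.0], [213.0, 271.0], [307.0, 320.0], [356.0, 289.0], [351.0, 267.0], [262.0, 227.0]]
```

```bash
sed -i 's/ORG=np.array(.*; YAW/ORG=np.array([551.0,-52.2]); YAW/' h.py; python3 -m crank '[{"grip":1,"tx":0.001,"ty":-0.0014,"tz":0.02,"rx":0.002,"ry":0,"rz":-0.001},{"grip":1,"tx":0.001,"ty":-0.0014,"tz":0.04,"rx":0.002,"ry":0,"rz":-0.001},{"grip":1,"tx":0.001,"ty":-0.0014,"tz":0.05,"rx":0.002,"ry":0,"rz":-0.001},{"grip":1,"tx":0.001,"ty":-0.0014,"tz":0.055,"rx":0.002,"ry":0,"rz":-0.001},{"grip":1,"tx":0.001,"ty":-0.0014,"tz":0.055,"rx":0.002,"ry":0,"rz":-0.001}]'; python3 - <<'E'
from h import *
import pickle
plan(press(-71.2,0,53),axes(YAW))
b=cam("side");s=robot.state();print(s["contact_force"],s["torque"],s["tool_pos"]); pickle.dump(b,open("b3.pkl","wb"))
T=R.from_quat(s["orientation"]).as_matrix(); k=np.array([230,180]); P=[]
for l in ([75,45,5],[-75,45,5],[75,-45,5],[-75,-45,5],[75,45,0],[-75,45,0]): P.append(T@np.array([l[1],l[0]+71.2,-(l[2]-18.6)])+s["tool_pos"])
print(((proj(b,P)-k)*4.444).round().tolist())
cv2.imwrite("pics/b3.png",np.clip(cv2.resize(b["im"][180:270,230:410],(800,400),interpolation=cv2.INTER_CUBIC)*1.5,0,255).astype(np.uint8))
E
```

```text
time_s: 7.55
tool_pos: [481.9, -34.9, 63.0]
orientation: [0.784, 0.62, 0.0, 0.0]
contact_force: [0.3, -0.5, -0.6]
width: 0.084
gripper_force: 59.0
t [-0.001 -0.     0.01 ] r [ 0.0006 -0.0004 -0.0003] rows 0.2
[ 0.88804744 -0.82944493 -0.88256574] [0.05376448 0.06201686 0.03306347] [482.00523389 -34.75903281  63.26000054]
[[172.0, 239.0], [321.0, 308.0], [250.0, 189.0], [397.0, 252.0], [173.0, 244.0], [321.0, 314.0]]
```

View pics/b3.png

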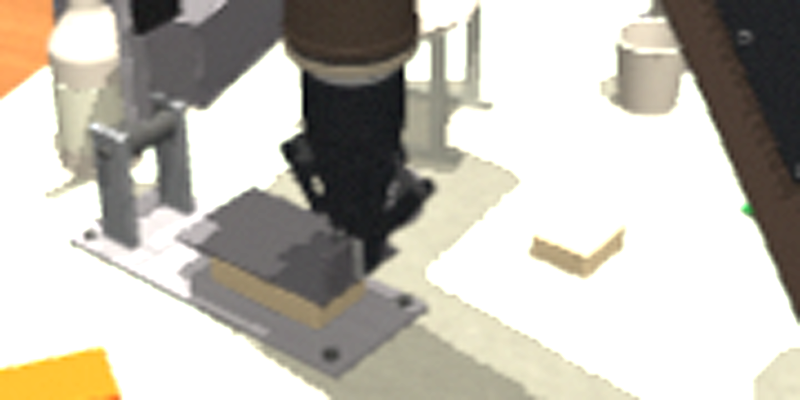

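The sheet's +y edge runs (180,238)→(325,305), as predicted, squarely over the slab. Now I lower gently. All ten views are used, so the rest is by numbers.

```bash
python3 -m crank '[{"grip":1,"tx":-0.001,"ty":0,"tz":0.005,"rx":0.0006,"ry":0,"rz":0},{"grip":1,"tx":-0.001,"ty":0,"tz":0.009,"rx":0.0006,"ry":0,"rz":0},{"grip":1,"tx":-0.001,"ty":0,"tz":0.01,"rx":0.0006,"ry":0,"rz":0},{"grip":1,"tx":-0.001,"ty":0,"tz":0.01,"rx":0.0006,"ry":0,"rz":0}]'; python3 -m crank '[{"grip":1,"tx":0,"ty":0,"tz":0.001,"rx":0,"ry":0,"rz":0},{"grip":1,"tx":0,"ty":0,"tz":0.001,"rx":0,"ry":0,"rz":0}]';  python3 -m crank '[{"grip":1,"tx":0,"ty":0,"tz":0.001,"rx":0,"ry":0,"rz":0},{"grip":1,"tx":0,"ty":0,"tz":0.001,"rx":0,"ry":0,"rz":0}]'
```

```text
time_s: 8.0
tool_pos: [481.0, -35.4, 52.3]
orientation: [0.784, 0.62, -0.0, -0.0]
contact_force: [0.1, 0.2, -1.1]
width: 0.083
gripper_force: 59.1
time_s: 8.2
tool_pos: [481.1, -35.5, 51.4]
orientation: [0.784, 0.62, -0.0, -0.0]
contact_force: [-0.4, 0.2, -0.4]
width: 0.087
gripper_force: 59.1
time_s: 8.4
tool_pos: [481.1, -35.5, 50.4]
orientation: [0.784, 0.62, -0.0, -0.0]
contact_force: [-1.3, -0.1, -1.1]
width: 0.082
gripper_force: 59.1
```

```bash
for i in 1 2; do :; done; python3 -m crank '[{"grip":1,"tx":0,"ty":0,"tz":0.001,"rx":0,"ry":0,"rz":0},{"grip":1,"tx":0,"ty":0,"tz":0.001,"rx":0,"ry":0,"rz":0}]'; python3 -c "
from h import *
s=robot.state();print(s['contact_force'],s['torque'])"; python3 -m crank '[{"grip":1,"tx":0,"ty":0,"tz":0.001,"rx":0,"ry":0,"rz":0},{"grip":1,"tx":0,"ty":0,"tz":0.001,"rx":0,"ry":0,"rz":0}]'; python3 -c "
from h import *
s=robot.state();print(s['contact_force'],s['torque'])"
```

```text
time_s: 8.6
tool_pos: [481.1, -35.4, 49.3]
orientation: [0.784, 0.62, -0.0, -0.0]
contact_force: [-0.1, -0.1, -1.0]
width: 0.084
gripper_force: 59.1
[-0.11590244 -0.08716506 -1.03219736] [-0.04584308  0.04045306  0.00530084]
time_s: 8.8
tool_pos: [481.1, -35.5, 48.3]
orientation: [0.784, 0.62, -0.0, -0.0]
contact_force: [0.4, -0.2, -1.3]
width: 0.082
gripper_force: 59.1
[ 0.43223478 -0.17728653 -1.28134888] [0.01399102 0.05738997 0.0414629 ]
```

```bash
python3 -m crank '[{"grip":1,"tx":0,"ty":0,"tz":0.001,"rx":0,"ry":0,"rz":0},{"grip":1,"tx":0,"ty":0,"tz":0.001,"rx":0,"ry":0,"rz":0}]';  python3 -m crank '[{"grip":1,"tx":0,"ty":0,"tz":0.001,"rx":0,"ry":0,"rz":0},{"grip":1,"tx":0,"ty":0,"tz":0.001,"rx":0,"ry":0,"rz":0}]'; python3 -c "
from h import *
s=robot.state();print(s['contact_force'],s['torque'])
import pickle; pickle.dump(cam('side'),open('b4.pkl','wb')); b3=pickle.load(open('b3.pkl','rb')); b4=pickle.load(open('b4.pkl','rb'))
# rows of sheet edge / slab side along columns, V and S
for n,b in (('b3',b3),('b4',b4)):
    h=cv2.cvtColor(b['im'],cv2.COLOR_BGR2HSV)
    for u in (280,288,296): print(n,u,[(int(h[r,u,1]),int(h[r,u,2])) for r in range(232,258,2)])
"
```

```text
time_s: 9.0
tool_pos: [481.2, -35.5, 47.4]
orientation: [0.784, 0.62, 0.0, -0.0]
contact_force: [0.2, -0.3, 1.1]
width: 0.088
gripper_force: 59.4
time_s: 9.2
tool_pos: [481.0, -35.5, 47.2]
orientation: [0.784, 0.621, 0.0, -0.0]
contact_force: [-7.3, 1.2, 25.4]
width: 0.084
gripper_force: 63.1
[-7.30941626  1.20067985 25.40700152] [ 0.06522663  0.66207738 -0.04154533]
b3 280 [(7, 75), (10, 76), (7, 76), (29, 70), (76, 104), (78, 104), (38, 95), (9, 89), (9, 87), (9, 113), (24, 95), (18, 239), (18, 238)]
b3 288 [(10, 76), (10, 76), (10, 76), (10, 76), (7, 75), (43, 71), (75, 105), (78, 104), (33, 86), (9, 87), (9, 89), (9, 113), (21, 96)]
b3 296 [(7, 75), (7, 73), (9, 55), (4, 57), (9, 57), (4, 57), (9, 57), (63, 93), (75, 105), (74, 103), (20, 88), (12, 87), (6, 86)]
b4 280 [(7, 75), (10, 76), (3, 75), (10, 76), (7, 75), (68, 83), (36, 91), (9, 88), (11, 90), (11, 114), (21, 95), (33, 170), (18, 238)]
b4 288 [(7, 76), (7, 75), (7, 76), (10, 77), (10, 76), (10, 75), (10, 74), (61, 84), (36, 86), (9, 87), (8, 93), (11, 114), (24, 97)]
b4 296 [(10, 76), (7, 75), (7, 75), (7, 74), (5, 55), (5, 56), (9, 58), (9, 57), (9, 58), (73, 98), (21, 87), (9, 86), (9, 86)]
```

```bash
python3 -m crank '[{"grip":1,"tx":0,"ty":0,"tz":-0.001,"rx":0,"ry":0,"rz":0},{"grip":1,"tx":0,"ty":0,"tz":-0.001,"rx":0,"ry":0,"rz":0}]'; python3 -m crank '[{"grip":0.85,"tx":0,"ty":0,"tz":0,"rx":0,"ry":0,"rz":0},{"grip":0.7,"tx":0,"ty":0,"tz":0,"rx":0,"ry":0,"rz":0},{"grip":0.5,"tx":0,"ty":0,"tz":0,"rx":0,"ry":0,"rz":0},{"grip":0.5,"tx":0,"ty":0,"tz":0,"rx":0,"ry":0,"rz":0},{"grip":0.5,"tx":0,"ty":0,"tz":-0.01,"rx":0,"ry":0,"rz":0},{"grip":0.5,"tx":0,"ty":0,"tz":-0.04,"rx":0,"ry":0,"rz":0},{"grip":0.5,"tx":0,"ty":0,"tz":-0.09,"rx":0,"ry":0,"rz":0},{"grip":0.2,"tx":0,"ty":0,"tz":-0.14,"rx":0,"ry":0,"rz":0},{"grip":0,"tx":0,"ty":0,"tz":-0.19,"rx":0,"ry":0,"rz":0},{"grip":0,"tx":0,"ty":0,"tz":-0.24,"rx":0,"ry":0,"rz":0}]'; python3 - <<'E'
from h import *
a=cam("scene")
hsv=cv2.cvtColor(a["im"],cv2.COLOR_BGR2HSV)
print(on(a,[(425,222)],43).round(), hsv[222,425],hsv[240,432],hsv[265,385])
plan([545,250,380],axes(0.45))
E
```

```text
time_s: 9.45
tool_pos: [481.2, -35.5, 47.6]
orientation: [0.784, 0.62, 0.0, -0.0]
contact_force: [-0.2, -0.0, -0.1]
width: 0.084
gripper_force: 59.1
time_s: 10.45
tool_pos: [480.5, -35.5, 290.5]
orientation: [0.784, 0.62, 0.0, -0.0]
contact_force: [0.8, -0.8, -0.3]
width: 0.975
gripper_force: 0.0
[[569. 324.  43.]] [ 37  42 152] [ 17 124 146] [ 18 186 147]
t [ 0.2924 -0.0053 -0.0818] r [ 0.0096  0.002  -0.682 ] rows 6.1
```

```bash
python3 - <<'E'
from h import *
import pickle
w=cam("wrist"); pickle.dump(w,open("w5.pkl","wb"))
for z,n in ((38,"sheet"),): print(n,proj(w,[press(75,45,z),press(-75,45,z),press(-75,-45,z),press(75,-45,z)]).round(1).tolist())
h=cv2.cvtColor(w["im"],cv2.COLOR_BGR2HSV); m=((h[...,1]<55)&(h[...,2]<125)).astype(np.uint8); 
m=cv2.morphologyEx(m,cv2.MORPH_OPEN,np.ones((3,3)))
c=[cv2.approxPolyDP(c,5,True).reshape(-1,2).tolist() for c in cv2.findContours(m,0,2)[0] if 3000<cv2.contourArea(c)<60000]; print(c)
for p in ([75,45,38],[-75,45,38],[0,0,38],[0,40,38],[0,50,8]): u=proj(w,[press(*p)])[0].astype(int); print(p,u,h[u[1],u[0]] if 0<=u[0]<640 and 0<=u[1]<400 else None)
plan([560,350,430],axes(0.45))
E
```

```text
sheet [[446.4, 123.4], [313.4, 123.1], [313.7, 200.2], [438.9, 200.1]]
[[[588, 174], [558, 166], [561, 148], [574, 148], [574, 138], [525, 130], [527, 119], [515, 129], [507, 113], [488, 121], [497, 128], [483, 134], [470, 129], [469, 136], [470, 143], [501, 145], [485, 145], [486, 158], [493, 158], [493, 148], [499, 154], [495, 162], [485, 160], [484, 169], [500, 160], [502, 173], [481, 173], [489, 177], [478, 184], [440, 186], [444, 122], [303, 117], [313, 126], [313, 185], [303, 191], [314, 199], [505, 202], [505, 193], [511, 204], [520, 198], [517, 207], [524, 201], [526, 212], [560, 212], [567, 206], [551, 201], [545, 189], [579, 199]]]
[75, 45, 38] [446 123] [  6  29 123]
[-75, 45, 38] [313 123] [12 34 74]
[0, 0, 38] [378 162] [  3  30 101]
[0, 40, 38] [379 127] [ 7 26 89]
[0, 50, 8] [375 117] [  8  32 126]
t [ 0.3933 -0.0134 -0.1352] r [ 0.0099  0.0021 -0.682 ] rows 8.3
```

```bash
python3 -m crank '[{"grip":0,"tx":0.04,"ty":-0.002,"tz":-0.02,"rx":0.001,"ry":0,"rz":-0.08},{"grip":0,"tx":0.08,"ty":-0.004,"tz":-0.04,"rx":0.002,"ry":0,"rz":-0.16},{"grip":0,"tx":0.12,"ty":-0.005,"tz":-0.055,"rx":0.003,"ry":0,"rz":-0.24},{"grip":0,"tx":0.16,"ty":-0.006,"tz":-0.07,"rx":0.004,"ry":0,"rz":-0.32},{"grip":0,"tx":0.2,"ty":-0.007,"tz":-0.085,"rx":0.005,"ry":0,"rz":-0.4},{"grip":0,"tx":0.24,"ty":-0.008,"tz":-0.1,"rx":0.006,"ry":0,"rz":-0.48},{"grip":0,"tx":0.32,"ty":-0.011,"tz":-0.13,"rx":0.0099,"ry":0.002,"rz":-0.6},{"grip":0,"tx":0.393,"ty":-0.0134,"tz":-0.135,"rx":0.0099,"ry":0.002,"rz":-0.68},{"grip":0,"tx":0.393,"ty":-0.0134,"tz":-0.135,"rx":0.0099,"ry":0.002,"rz":-0.68},{"grip":0,"tx":0.393,"ty":-0.0134,"tz":-0.135,"rx":0.0099,"ry":0.002,"rz":-0.68}]'; cat > m2.py <<'E'
from h import *
for n in ("wrist","scene","side"):
    if n=="wrist":
        python=__import__("time")
    w=cam(n); h=cv2.cvtColor(w["im"],cv2.COLOR_BGR2HSV)
    u=proj(w,[[569,324,43]])[0].astype(int)
    print(n,u,[h[u[1]+d,u[0]] for d in (0,)])
    if not(0<=u[0]<640 and 0<=u[1]<400): continue
    # slab: cream hue>22, less red than board
    m=((h[...,0]>=23)&(h[...,0]<=45)&(h[...,1]>=35)&(h[...,2]>80)).astype(np.uint8)
    m=cv2.morphologyEx(m,cv2.MORPH_OPEN,np.ones((3,3)))
    L=cv2.connectedComponents(m)[1]; l=L[u[1],u[0]]; 
    c=max(cv2.findContours((L==l).astype(np.uint8),0,2)[0],key=cv2.contourArea)
    print(cv2.contourArea(c),cv2.approxPolyDP(c,3,True).reshape(-1,2).tolist())
    r=cv2.minAreaRect(on(w,c.reshape(-1,2),43)[:,:2].astype(np.float32)); print(r)
E
python3 m2.py
```

```text
time_s: 11.55
tool_pos: [558.5, 354.6, 423.0]
orientation: [0.531, 0.847, -0.001, -0.005]
contact_force: [-0.6, -0.6, 0.1]
width: 1.001
gripper_force: 0.0
wrist [320 171] [array([ 33,  45, 146], dtype=uint8)]
1352.0 [[284, 161], [329, 196], [351, 170], [342, 160]]
((561.962890625, 330.8168029785156), (56.72007369995117, 90.06752014160156), 79.47372436523438)
scene [425 222] [array([ 38,  41, 149], dtype=uint8)]
483.5 [[429, 205], [412, 207], [421, 234], [438, 231]]
((558.8043212890625, 328.6713562011719), (61.77500534057617, 112.49250793457031), 78.39720153808594)
side [223 306] [array([ 28,  57, 229], dtype=uint8)]
257.0 [[208, 306], [209, 310], [239, 309], [222, 297]]
((575.2123413085938, 311.9203796386719), (87.19300842285156, 50.71699142456055), 24.56852149963379)
```

```bash
python3 - <<'E'
from h import *
import pickle
w=cam("wrist"); pickle.dump(w,open("w6.pkl","wb")); h=cv2.cvtColor(w["im"],cv2.COLOR_BGR2HSV)
c=np.array([558.8,328.7]); t=np.radians(-11.6); M=np.array([[np.cos(t),-np.sin(t)],[np.sin(t),np.cos(t)]])
for y in (-42,-36,-25,0,25,36,42):
    print(y,[tuple(int(k) for k in h[v,u]) for u,v in (proj(w,[np.r_[c+M@[x,y],43]])[0].astype(int) for x in (-68,-60,-45,-20,0,20,45,60,68))])
E
```

```text
-42 [(36, 27, 149), (33, 19, 146), (28, 25, 143), (36, 25, 153), (38, 27, 152), (18, 80, 131), (15, 111, 136), (18, 76, 137), (16, 56, 137)]
-36 [(14, 117, 122), (16, 147, 147), (17, 139, 150), (18, 141, 148), (16, 140, 149), (16, 136, 148), (18, 134, 148), (18, 136, 146), (17, 87, 117)]
-25 [(15, 152, 136), (14, 142, 126), (19, 83, 148), (31, 50, 152), (28, 59, 148), (28, 55, 149), (20, 81, 129), (16, 154, 146), (14, 150, 139)]
0 [(18, 120, 153), (18, 110, 130), (23, 75, 149), (22, 77, 146), (34, 44, 146), (29, 48, 149), (30, 53, 149), (14, 147, 144), (15, 151, 147)]
25 [(16, 138, 152), (14, 113, 124), (26, 70, 149), (25, 77, 143), (24, 76, 145), (20, 82, 146), (33, 50, 152), (15, 143, 148), (16, 144, 147)]
36 [(15, 150, 129), (14, 145, 128), (15, 146, 129), (15, 155, 133), (14, 146, 131), (14, 138, 133), (15, 147, 146), (17, 148, 145), (16, 146, 145)]
42 [(14, 152, 143), (14, 143, 136), (14, 141, 136), (16, 153, 140), (15, 142, 133), (13, 144, 133), (18, 135, 151), (17, 134, 148), (17, 135, 151)]
```

```bash
python3 - <<'E'
from h import *
import pickle
w=pickle.load(open("w6.pkl","rb")); h=cv2.cvtColor(cv2.medianBlur(w["im"],3),cv2.COLOR_BGR2HSV)
m=((h[...,1]<98)).astype(np.uint8); L=cv2.connectedComponents(m,connectivity=4)[1]; u=proj(w,[[559,329,43]])[0].astype(int)
c=max(cv2.findContours((L==L[u[1],u[0]]).astype(np.uint8),0,2)[0],key=cv2.contourArea)
print(u,cv2.contourArea(c),cv2.approxPolyDP(c,4,True).reshape(-1,2).tolist())
r=cv2.minAreaRect(on(w,c.reshape(-1,2),43)[:,:2].astype(np.float32)); print(r,w["C"])
t=np.radians(r[2]-90)
print("yaw long",t)
for yw in (t+np.pi/2,): plan([*r[0],150],axes(yw))
plan([558.8,328.7,150],axes(-.2+np.pi/2)); print(robot.state()["qpos"].round(2))
E
```

```text
[317 162] 2720.0 [[297, 123], [276, 153], [333, 194], [354, 164]]
((553.8406372070312, 332.39239501953125), (59.45555877685547, 108.74113464355469), 78.5929183959961) [528.75100369 412.92887156 558.35797701]
yaw long -0.19909113203354414
t [-0.0145 -0.0085  0.2724] r [-0.0065 -0.0093 -0.9239] rows 6.2
t [-0.02   -0.0056  0.2723] r [-0.0065 -0.0093 -0.923 ] rows 6.2
[0.51 0.38 1.31 0.01 1.46 0.06]
```

```bash
python3 - <<'E'
from h import *
M=axes(1.371); plan(np.array([555,331,250])-60*M[:,0],M)
E
```

```text
t [-0.0519  0.0388  0.1717] r [-0.0065 -0.0093 -0.9232] rows 6.2
```

```bash
python3 -m crank '[{"grip":0,"tx":-0.01,"ty":0.008,"tz":0.03,"rx":0,"ry":0,"rz":-0.14},{"grip":0,"tx":-0.02,"ty":0.015,"tz":0.06,"rx":0,"ry":0,"rz":-0.28},{"grip":0,"tx":-0.03,"ty":0.023,"tz":0.09,"rx":0,"ry":0,"rz":-0.42},{"grip":0,"tx":-0.04,"ty":0.03,"tz":0.12,"rx":-0.006,"ry":-0.009,"rz":-0.56},{"grip":0,"tx":-0.05,"ty":0.038,"tz":0.15,"rx":-0.0065,"ry":-0.0093,"rz":-0.7},{"grip":0,"tx":-0.052,"ty":0.0388,"tz":0.17,"rx":-0.0065,"ry":-0.0093,"rz":-0.84},{"grip":0,"tx":-0.052,"ty":0.0388,"tz":0.17,"rx":-0.0065,"ry":-0.0093,"rz":-0.923},{"grip":0,"tx":-0.052,"ty":0.0388,"tz":0.17,"rx":-0.0065,"ry":-0.0093,"rz":-0.923},{"grip":0,"tx":-0.052,"ty":0.0388,"tz":0.17,"rx":-0.0065,"ry":-0.0093,"rz":-0.923}]'; cat > m3.py <<'E'
from h import *
w=cam("wrist"); h=cv2.cvtColor(cv2.medianBlur(w["im"],3),cv2.COLOR_BGR2HSV)
m=((h[...,1]<98)).astype(np.uint8); L=cv2.connectedComponents(m,connectivity=4)[1]; u=proj(w,[[555,331,43]])[0].astype(int)
c=max(cv2.findContours((L==L[u[1],u[0]]).astype(np.uint8),0,2)[0],key=cv2.contourArea)
print(u,cv2.contourArea(c),cv2.approxPolyDP(c,5,True).reshape(-1,2).tolist())
r=cv2.minAreaRect(on(w,c.reshape(-1,2),43)[:,:2].astype(np.float32)); print(r,w["C"])
t=np.radians(r[2]-90);print("yaw",t)
plan([*r[0],150],axes(t+np.pi/2)); plan([*r[0],38],axes(t+np.pi/2))
E
python3 m3.py
```

```text
time_s: 12.65
tool_pos: [614.6, 319.0, 252.7]
orientation: [0.102, 0.995, 0.001, 0.001]
contact_force: [-0.1, -0.4, 0.2]
width: 1.001
gripper_force: 0.0
[320 110] 6876.5 [[291, 49], [293, 162], [348, 163], [352, 50]]
((553.6182250976562, 332.20465087890625), (59.14642333984375, 108.9404296875), 78.99385833740234) [545.17779743 332.95583295 388.40967826]
yaw -0.19209340995325194
t [0.0625 0.0002 0.1028] r [ 0.0014  0.0014 -0.0113] rows 2.4
t [0.0627 0.     0.2148] r [ 0.0014  0.0014 -0.0113] rows 4.5
```

```bash
python3 -m crank '[{"grip":0,"tx":0.04,"ty":0,"tz":0.03,"rx":0.0014,"ry":0.0014,"rz":-0.008},{"grip":0,"tx":0.0625,"ty":0,"tz":0.07,"rx":0.0014,"ry":0.0014,"rz":-0.008},{"grip":0,"tx":0.0625,"ty":0,"tz":0.12,"rx":0.0014,"ry":0.0014,"rz":-0.008},{"grip":0,"tx":0.0627,"ty":0,"tz":0.17,"rx":0.0014,"ry":0.0014,"rz":-0.008},{"grip":0,"tx":0.0627,"ty":0,"tz":0.205,"rx":0.0014,"ry":0.0014,"rz":-0.008},{"grip":0,"tx":0.0627,"ty":0,"tz":0.22,"rx":0.0014,"ry":0.0014,"rz":-0.008},{"grip":0,"tx":0.0627,"ty":0,"tz":0.2255,"rx":0.0014,"ry":0.0014,"rz":-0.008},{"grip":0,"tx":0.0627,"ty":0,"tz":0.2255,"rx":0.0014,"ry":0.0014,"rz":-0.008}]';  python3 -m crank '[{"grip":0.5,"tx":0,"ty":0,"tz":0,"rx":0,"ry":0,"rz":0},{"grip":0.5,"tx":0,"ty":0,"tz":0,"rx":0,"ry":0,"rz":0},{"grip":0.5,"tx":0,"ty":0,"tz":0,"rx":0,"ry":0,"rz":0},{"grip":1,"tx":0,"ty":0,"tz":0,"rx":0,"ry":0,"rz":0},{"grip":1,"tx":0,"ty":0,"tz":0,"rx":0,"ry":0,"rz":0},{"grip":1,"tx":0,"ty":0,"tz":0,"rx":0,"ry":0,"rz":0}]'
```

```text
time_s: 13.5
tool_pos: [553.7, 332.9, 27.3]
orientation: [0.096, 0.995, 0.0, -0.0]
contact_force: [0.7, 0.7, 1.1]
width: 0.998
gripper_force: 0.0
time_s: 14.1
tool_pos: [554.1, 333.2, 28.5]
orientation: [0.096, 0.995, 0.001, 0.001]
contact_force: [-0.4, -1.2, 12.0]
width: 0.687
gripper_force: 64.1
```

```bash
python3 -m crank '[{"grip":1,"tx":0,"ty":0,"tz":-0.005,"rx":0,"ry":0,"rz":0},{"grip":1,"tx":0,"ty":0,"tz":-0.03,"rx":0,"ry":0,"rz":0},{"grip":1,"tx":0,"ty":0,"tz":-0.07,"rx":0,"ry":0,"rz":0},{"grip":1,"tx":0,"ty":0,"tz":-0.11,"rx":0,"ry":0,"rz":0},{"grip":1,"tx":0,"ty":0,"tz":-0.15,"rx":0,"ry":0,"rz":0},{"grip":1,"tx":0,"ty":0,"tz":-0.15,"rx":0,"ry":0,"rz":0},{"grip":1,"tx":0,"ty":0,"tz":-0.15,"rx":0,"ry":0,"rz":0}]'; python3 - <<'E'
from h import *
s=robot.state();print(s["torque"])
plan(press(0,0,180),axes(YAW+np.pi/2)); plan(press(0,0,60),axes(YAW+np.pi/2))
E
```

```text
time_s: 14.8
tool_pos: [553.6, 333.0, 177.9]
orientation: [0.096, 0.995, 0.001, 0.001]
contact_force: [-0.3, -0.6, -3.8]
width: 0.684
gripper_force: 65.9
[-0.04110576  0.01694605 -0.02964298]
t [-0.0709 -0.3786 -0.0025] r [0.0012 0.001  0.04  ] rows 7.7
t [-0.0708 -0.3787  0.1175] r [0.0012 0.001  0.04  ] rows 8.1
```

```bash
python3 -m crank '[{"grip":1,"tx":-0.009,"ty":-0.045,"tz":0,"rx":0,"ry":0,"rz":0.005},{"grip":1,"tx":-0.018,"ty":-0.095,"tz":0,"rx":0,"ry":0,"rz":0.01},{"grip":1,"tx":-0.027,"ty":-0.144,"tz":0,"rx":0,"ry":0,"rz":0.015},{"grip":1,"tx":-0.036,"ty":-0.193,"tz":0,"rx":0,"ry":0,"rz":0.02},{"grip":1,"tx":-0.045,"ty":-0.242,"tz":0,"rx":0,"ry":0,"rz":0.025},{"grip":1,"tx":-0.054,"ty":-0.29,"tz":0,"rx":0,"ry":0,"rz":0.03},{"grip":1,"tx":-0.063,"ty":-0.335,"tz":0,"rx":0.001,"ry":0.001,"rz":0.035},{"grip":1,"tx":-0.071,"ty":-0.3786,"tz":0,"rx":0.001,"ry":0.001,"rz":0.04},{"grip":1,"tx":-0.071,"ty":-0.3786,"tz":0,"rx":0.001,"ry":0.001,"rz":0.04},{"grip":1,"tx":-0.071,"ty":-0.3786,"tz":0,"rx":0.001,"ry":0.001,"rz":0.04}]'; python3 - <<'E'
from h import *
s=robot.state();print(s["contact_force"])
plan(press(0,0,60),axes(YAW+np.pi/2))
# wrist view of slab in hand
w=cam("wrist"); h=cv2.cvtColor(cv2.medianBlur(w["im"],3),cv2.COLOR_BGR2HSV)
T=R.from_quat(s["orientation"]).as_matrix()
for x,y in ((50,0),(53,0),(57,0),(62,0)): 
    u=proj(w,[T@[x,y,-16]+s["tool_pos"]])[0].astype(int); print(x,u,h[u[1],u[0]])
m=(h[...,1]>40)&(h[...,0]>18)&(h[...,0]<45); col=m[:,int(u[0])]; print("cream rows in column",u[0],np.flatnonzero(col).tolist())
print("tab",proj(w,[press(-71,0,72),press(-71,35,72),press(-71,-35,72),press(-75,45,38),press(-75,-45,38)]).round().tolist())
E
```

```text
time_s: 15.8
tool_pos: [549.7, -53.3, 175.3]
orientation: [0.117, 0.993, -0.001, -0.002]
contact_force: [0.3, 1.1, -2.6]
width: 0.689
gripper_force: 66.2
[ 0.34705056  1.09828627 -2.60656633]
t [-0.0015  0.0016  0.1153] r [-0.0016 -0.0042 -0.0024] rows 2.3
50 [321 161] [ 19  93 118]
53 [321 152] [ 17  93 123]
57 [321 141] [16 89 66]
62 [321 126] [165  27  56]
cream rows in column 321 [0, 1, 2, 3, 5, 6, 7, 8, 9, 10, 11, 12, 13, 14, 15, 16, 17, 18, 19, 20, 21, 22, 23, 24, 25, 26, 27, 28, 29, 31, 32, 33, 34, 35, 36, 37, 38, 39, 40, 41, 42, 43, 44, 45, 46, 47, 48, 49, 50, 52, 54, 55, 56, 57, 58, 59, 60, 61, 62, 63, 65, 142, 161, 181, 182, 213, 217, 218, 219, 220, 221, 222, 223, 224, 225, 226, 227, 228, 229, 230, 231, 232, 233, 234, 235, 236, 237, 238, 239, 240, 241, 242, 243, 244, 245, 246, 247, 248, 249, 250, 251, 252, 253, 254, 255, 256, 257, 258, 259, 260, 261, 262, 263, 264, 265, 266, 267, 268, 269, 270, 271, 272, 273, 274, 275, 276, 277, 278, 279, 280, 281, 282, 283, 284, 285, 286, 287, 288, 289, 290, 291, 292, 293, 294, 359, 362, 363, 376, 393, 394]
tab [[323.0, 101.0], [375.0, 101.0], [271.0, 102.0], [382.0, 96.0], [263.0, 96.0]]
```

```bash
python3 - <<'E'
from h import *
w=cam("wrist"); g=cv2.cvtColor(w["im"],cv2.COLOR_BGR2GRAY)
print("col321",g[80:140:2,321].tolist())
for r in (98,101,104,112): print(r,g[r,250:396:3].tolist())
E
```

```text
col321 [74, 64, 70, 68, 71, 75, 70, 43, 62, 51, 47, 48, 46, 48, 52, 51, 54, 46, 58, 52, 51, 51, 48, 56, 49, 51, 47, 48, 50, 55]
98 [109, 109, 111, 117, 88, 69, 69, 52, 67, 67, 71, 66, 47, 48, 50, 53, 52, 54, 50, 52, 53, 53, 57, 46, 48, 52, 58, 46, 53, 53, 70, 67, 70, 65, 66, 63, 66, 67, 68, 67, 69, 72, 58, 65, 70, 94, 90, 99, 168]
101 [117, 112, 113, 114, 86, 68, 69, 52, 66, 69, 64, 64, 56, 50, 54, 53, 52, 54, 49, 52, 50, 56, 50, 56, 56, 48, 48, 46, 53, 57, 63, 68, 61, 68, 61, 66, 66, 63, 65, 63, 67, 65, 67, 66, 68, 92, 94, 102, 166]
104 [113, 114, 113, 116, 99, 64, 74, 62, 66, 62, 59, 61, 46, 52, 49, 52, 43, 54, 45, 46, 49, 51, 52, 49, 48, 50, 47, 51, 55, 58, 66, 70, 67, 65, 65, 65, 64, 66, 62, 67, 63, 62, 56, 65, 72, 90, 92, 123, 167]
112 [109, 113, 117, 115, 100, 63, 70, 69, 62, 63, 68, 72, 72, 65, 65, 55, 55, 50, 54, 49, 51, 51, 54, 48, 47, 53, 52, 50, 51, 49, 59, 63, 67, 65, 66, 65, 68, 66, 65, 67, 67, 65, 67, 67, 79, 93, 115, 140, 165]
```

```bash
python3 -m crank '[{"grip":1,"tx":-0.0015,"ty":0.0016,"tz":0.03,"rx":-0.0016,"ry":-0.004,"rz":-0.0024},{"grip":1,"tx":-0.0015,"ty":0.0016,"tz":0.065,"rx":-0.0016,"ry":-0.004,"rz":-0.0024},{"grip":1,"tx":-0.0015,"ty":0.0016,"tz":0.095,"rx":-0.0016,"ry":-0.004,"rz":-0.0024},{"grip":1,"tx":-0.0015,"ty":0.0016,"tz":0.115,"rx":-0.0016,"ry":-0.004,"rz":-0.0024},{"grip":1,"tx":-0.0015,"ty":0.0016,"tz":0.115,"rx":-0.0016,"ry":-0.004,"rz":-0.0024},{"grip":1,"tx":-0.0015,"ty":0.0016,"tz":0.115,"rx":-0.0016,"ry":-0.004,"rz":-0.0024}]'; python3 - <<'E'
from h import *
plan(press(0,0,50),axes(YAW+np.pi/2))
E
```

```text
time_s: 16.5
tool_pos: [552.2, -50.3, 61.6]
orientation: [0.114, 0.994, -0.0, 0.001]
contact_force: [-0.2, -0.2, -1.7]
width: 0.681
gripper_force: 66.1
t [ 0.0008 -0.0021  0.0116] r [0.0001 0.0013 0.004 ] rows 0.2
```

```bash
python3 -m crank '[{"grip":1,"tx":0,"ty":0,"tz":0.004,"rx":0,"ry":0.001,"rz":0.002},{"grip":1,"tx":0,"ty":0,"tz":0.004,"rx":0,"ry":0.001,"rz":0.002},{"grip":1,"tx":0,"ty":0,"tz":0.004,"rx":0,"ry":0.001,"rz":0.002},{"grip":1,"tx":0,"ty":0,"tz":0.004,"rx":0,"ry":0.001,"rz":0.002}]'; python3 - <<'E'
from h import *
plan(press(0,0,50),axes(YAW+np.pi/2))
E
```

```text
time_s: 16.9
tool_pos: [552.6, -51.4, 58.1]
orientation: [0.116, 0.993, -0.0, 0.001]
contact_force: [-0.1, 1.0, -3.1]
width: 0.688
gripper_force: 66.1
t [ 0.0014 -0.0011  0.0081] r [0.0002 0.002  0.0004] rows 0.2
```

```bash
python3 -m crank '[{"grip":1,"tx":0.0012,"ty":-0.0008,"tz":0.005,"rx":0,"ry":0.002,"rz":0},{"grip":1,"tx":0.0012,"ty":-0.0008,"tz":0.008,"rx":0,"ry":0.002,"rz":0},{"grip":1,"tx":0.0012,"ty":-0.0008,"tz":0.008,"rx":0,"ry":0.002,"rz":0},{"grip":1,"tx":0.0012,"ty":-0.0008,"tz":0.008,"rx":0,"ry":0.002,"rz":0}]'; python3 -m crank '[{"grip":1,"tx":0,"ty":0,"tz":0.001,"rx":0,"ry":0,"rz":0},{"grip":1,"tx":0,"ty":0,"tz":0.001,"rx":0,"ry":0,"rz":0}]'; python3 -m crank '[{"grip":1,"tx":0,"ty":0,"tz":0.001,"rx":0,"ry":0,"rz":0},{"grip":1,"tx":0,"ty":0,"tz":0.001,"rx":0,"ry":0,"rz":0}]'; python3 - <<'E'
from h import *
plan(press(0,0,50),axes(YAW+np.pi/2))
E
```

```text
time_s: 17.3
tool_pos: [550.8, -51.9, 49.3]
orientation: [0.116, 0.993, 0.0, -0.001]
contact_force: [-0.2, 0.4, -1.9]
width: 0.688
gripper_force: 66.2
time_s: 17.5
tool_pos: [551.0, -51.9, 48.6]
orientation: [0.115, 0.993, 0.0, -0.0]
contact_force: [-0.5, -0.4, -0.5]
width: 0.685
gripper_force: 66.4
time_s: 17.7
tool_pos: [551.0, -51.9, 48.5]
orientation: [0.115, 0.993, 0.0, -0.0]
contact_force: [-5.9, 0.7, 21.0]
width: 0.686
gripper_force: 69.0
t [-0.     -0.0003 -0.0015] r [ 0.0001 -0.0003  0.0005] rows 0.0
```

```bash
python3 -m crank '[{"grip":1,"tx":0,"ty":0,"tz":-0.001,"rx":0,"ry":0,"rz":0},{"grip":1,"tx":0,"ty":0,"tz":-0.001,"rx":0,"ry":0,"rz":0},{"grip":0.25,"tx":0,"ty":0,"tz":-0.001,"rx":0,"ry":0,"rz":0},{"grip":0.15,"tx":0,"ty":0,"tz":-0.001,"rx":0,"ry":0,"rz":0},{"grip":0.05,"tx":0,"ty":0,"tz":-0.001,"rx":0,"ry":0,"rz":0},{"grip":0,"tx":0,"ty":0,"tz":-0.001,"rx":0,"ry":0,"rz":0},{"grip":0,"tx":0,"ty":0,"tz":-0.01,"rx":0,"ry":0,"rz":0},{"grip":0,"tx":0,"ty":0,"tz":-0.04,"rx":0,"ry":0,"rz":0},{"grip":0,"tx":0,"ty":0,"tz":-0.09,"rx":0,"ry":0,"rz":0},{"grip":0,"tx":0,"ty":0,"tz":-0.14,"rx":0,"ry":0,"rz":0}]'; python3 - <<'E'
from h import *
M=axes(YAW); plan(press(-60,0,400),M)
print(press(150,0,335), press(150,50,335))
E
```

```text
time_s: 18.7
tool_pos: [550.3, -51.8, 189.2]
orientation: [0.116, 0.993, 0.0, -0.001]
contact_force: [1.4, -0.8, 0.3]
width: 1.0
gripper_force: 0.0
t [ 5.970e-02 -2.000e-04 -2.106e-01] r [-0.0018 -0.0018  1.5713] rows 10.5
[696.98127394 -86.68865986 335.        ] [708.47749389 -38.02823521 335.        ]
```

```bash
python3 -m crank '[{"grip":0,"tx":0.02,"ty":0,"tz":-0.045,"rx":0,"ry":0,"rz":0},{"grip":0,"tx":0.05,"ty":0,"tz":-0.085,"rx":0,"ry":0,"rz":0.14},{"grip":0,"tx":0.06,"ty":0,"tz":-0.13,"rx":0,"ry":0,"rz":0.28},{"grip":0,"tx":0.06,"ty":0,"tz":-0.17,"rx":0,"ry":0,"rz":0.43},{"grip":0,"tx":0.06,"ty":0,"tz":-0.21,"rx":0,"ry":0,"rz":0.57},{"grip":0,"tx":0.06,"ty":0,"tz":-0.21,"rx":0,"ry":0,"rz":0.72},{"grip":0,"tx":0.06,"ty":0,"tz":-0.21,"rx":0,"ry":0,"rz":0.86},{"grip":0,"tx":0.06,"ty":0,"tz":-0.21,"rx":0,"ry":0,"rz":1.0},{"grip":0,"tx":0.06,"ty":0,"tz":-0.21,"rx":0,"ry":0,"rz":1.15},{"grip":0,"tx":0.06,"ty":0,"tz":-0.21,"rx":0,"ry":0,"rz":1.3}]';python3 -m crank '[{"grip":0,"tx":0,"ty":0,"tz":0,"rx":0,"ry":0,"rz":0.14},{"grip":0,"tx":0,"ty":0,"tz":0,"rx":0,"ry":0,"rz":0.27},{"grip":0,"tx":0,"ty":0,"tz":0,"rx":0,"ry":0,"rz":0.27},{"grip":0,"tx":0,"ty":0,"tz":0,"rx":0,"ry":0,"rz":0.27}]'; cat > chk.py <<'E'
from h import *
import pickle
w=cam("wrist"); pickle.dump(w,open("w7.pkl","wb")); h=cv2.cvtColor(cv2.medianBlur(w["im"],3),cv2.COLOR_BGR2HSV)
u=proj(w,[press(0,0,63)])[0].astype(int); print(u,h[u[1],u[0]])
m=((h[...,1]>42)&(h[...,2]>60)).astype(np.uint8); L=cv2.connectedComponents(m,connectivity=4)[1]
c=max(cv2.findContours((L==L[u[1],u[0]]).astype(np.uint8),0,2)[0],key=cv2.contourArea)
r=cv2.minAreaRect(on(w,c.reshape(-1,2),63)[:,:2].astype(np.float32)); print("upper slab",r,"want",ORG,np.degrees(YAW)+90)
print(cv2.approxPolyDP(c,4,True).reshape(-1,2).tolist(), "pred",proj(w,[press(55,30,63),press(-55,30,63),press(-55,-30,63),press(55,-30,63)]).round().tolist())
g=h[...,2]
print("sheet corners pred",proj(w,[press(75,45,38),press(-75,45,38),press(-75,-45,38),press(75,-45,38)]).round().tolist())
E
python3 chk.py
```

```text
time_s: 19.7
tool_pos: [492.4, -38.1, 398.2]
orientation: [0.695, 0.719, -0.0, -0.0]
contact_force: [-0.1, -0.1, 0.4]
width: 1.001
gripper_force: 0.0
time_s: 20.1
tool_pos: [492.6, -38.1, 398.0]
orientation: [0.783, 0.623, -0.0, -0.0]
contact_force: [0.0, 0.6, 0.1]
width: 1.002
gripper_force: 0.0
[364 153] [ 30  48 153]
upper slab ((550.4483032226562, -51.4041862487793), (61.6196174621582, 113.01580047607422), 76.68927764892578) want [551.  -52.2] 76.7073791529649
[[325, 131], [325, 174], [404, 173], [403, 130]] pred [[407.0, 131.0], [325.0, 130.0], [324.0, 174.0], [403.0, 175.0]]
sheet corners pred [[417.0, 119.0], [310.0, 118.0], [310.0, 181.0], [412.0, 181.0]]
```

```bash
python3 - <<'E'
from h import *
P=[press(150,75,335),press(150,-75,335),press(150,0,335)]
cs={n:cam(n) for n in ("scene","side")}; est={}
for n,c in cs.items():
    q=proj(c,P); g=c["im"].max(2); x0,y0=(q.min(0)-12).astype(int); x1,y1=(q.max(0)+12).astype(int)
    m=np.zeros(g.shape,np.uint8); m[y0:y1,x0:x1]=(g[y0:y1,x0:x1]<48)
    k=max(cv2.findContours(m,0,2)[0],key=cv2.contourArea); print(n,q.round(1).tolist(),cv2.contourArea(k),cv2.minAreaRect(k),cv2.boxPoints(cv2.minAreaRect(k)).round().tolist(),g[y0:y1:3,int(q[0,0]*.7+q[1,0]*.3)].tolist())
E
```

```text
scene [[350.9, 233.8], [288.0, 239.8], [319.7, 236.8]] 63.0 ((308.5, 244.5), (11.0, 35.0), 90.0) [[291.0, 239.0], [326.0, 239.0], [326.0, 250.0], [291.0, 250.0]] [149, 150, 148, 143, 134, 52, 48, 136, 141, 141]
side [[238.1, 154.1], [271.4, 140.3], [255.4, 146.9]] 125.5 ((253.96551513671875, 146.41378784179688), (4.456687927246094, 37.139068603515625), 68.19859313964844) [[236.0, 151.0], [270.0, 137.0], [272.0, 142.0], [238.0, 155.0]] [107, 107, 107, 107, 105, 106, 62, 20, 105, 99, 48, 47, 46]
```

```bash
python3 - <<'E'
from h import *
plan(press(150,-10,440),axes(YAW)); plan(press(150,52,420),axes(YAW))
E
```

```text
t [-0.0111  0.2098 -0.0425] r [-0.0008 -0.0001  0.0039] rows 4.3
t [ 0.0509  0.2101 -0.0225] r [-0.0008 -0.0001  0.0039] rows 4.3
```

```bash
python3 -m crank '[{"grip":0,"tx":0.01,"ty":0.03,"tz":-0.03,"rx":0,"ry":0,"rz":0.002},{"grip":0,"tx":0.02,"ty":0.075,"tz":-0.04,"rx":0,"ry":0,"rz":0.004},{"grip":0,"tx":0.03,"ty":0.12,"tz":-0.042,"rx":0,"ry":0,"rz":0.004},{"grip":0,"tx":0.04,"ty":0.165,"tz":-0.042,"rx":0,"ry":0,"rz":0.004},{"grip":0,"tx":0.051,"ty":0.21,"tz":-0.042,"rx":0,"ry":0,"rz":0.004},{"grip":0,"tx":0.051,"ty":0.21,"tz":-0.042,"rx":0,"ry":0,"rz":0.004},{"grip":0,"tx":0.051,"ty":0.21,"tz":-0.042,"rx":0,"ry":0,"rz":0.004}]'; python3 - <<'E'
from h import *
plan(press(150,52,375),axes(YAW))
w=cam("wrist"); g=w["im"].max(2)
q=proj(w,[press(150,75,335),press(150,52,335),press(150,0,335)]); print(q.round(1).tolist(), "edges",proj(w,[press(142,40,335),press(158,40,335)]).round(1).tolist())
u=proj(w,[press(150,40,335)])[0]; r=int(u[1]); x=int(u[0]); print(r,x,g[r,x-60:x+61:3].tolist()); print("col",g[int(q[0,1])-40:int(q[0,1])+40:4,x].tolist())
E
```

```text
time_s: 20.95
tool_pos: [709.5, -36.5, 437.8]
orientation: [0.785, 0.62, -0.001, -0.001]
contact_force: [-0.7, 0.6, 0.4]
width: 0.999
gripper_force: 0.0
t [ 0.0003 -0.0004  0.0628] r [-0.0031  0.0002 -0.0011] rows 1.3
[[320.4, 168.6], [320.4, 200.1], [320.4, 265.7]] edges [[309.4, 215.9], [331.4, 216.0]]
215 320 [120, 123, 120, 116, 117, 123, 123, 125, 64, 36, 33, 16, 44, 100, 97, 103, 52, 60, 24, 24, 34, 27, 21, 26, 15, 49, 115, 115, 107, 121, 117, 116, 117, 121, 116, 114, 121, 60, 58, 63, 69]
col [166, 160, 160, 164, 131, 128, 130, 39, 58, 69, 39, 32, 14, 22, 27, 10, 36, 25, 26, 33]
```

```bash
python3 -m crank '[{"grip":0.3,"tx":0,"ty":0,"tz":0.03,"rx":-0.003,"ry":0,"rz":-0.001},{"grip":0.3,"tx":0,"ty":0,"tz":0.07,"rx":-0.003,"ry":0,"rz":-0.001},{"grip":0.3,"tx":0,"ty":0,"tz":0.1,"rx":-0.003,"ry":0,"rz":-0.001},{"grip":0.3,"tx":0,"ty":0,"tz":0.113,"rx":-0.003,"ry":0,"rz":-0.001},{"grip":0.3,"tx":0,"ty":0,"tz":0.113,"rx":-0.003,"ry":0,"rz":-0.001},{"grip":0.6,"tx":0,"ty":0,"tz":0.113,"rx":-0.003,"ry":0,"rz":-0.001},{"grip":1,"tx":0,"ty":0,"tz":0.113,"rx":-0.003,"ry":0,"rz":-0.001},{"grip":1,"tx":0,"ty":0,"tz":0.113,"rx":-0.003,"ry":0,"rz":-0.001},{"grip":1,"tx":0,"ty":0,"tz":0.113,"rx":-0.003,"ry":0,"rz":-0.001},{"grip":1,"tx":0,"ty":0,"tz":0.113,"rx":-0.003,"ry":0,"rz":-0.001}]'; python3 - <<'E'
from h import *
s=robot.state(); print(s["contact_force"],s["width"]*85,s["gripper_force"])
d=R.from_euler("z",YAW).inv().apply(s["tool_pos"]-np.r_[ORG,0]); print("TCP in press frame",d.round(1))
for k in range(0,91,9): a=np.radians(k); print(k,"ty",round(-.24*np.sin(a),4),"tz",round(.24*(1-np.cos(a)),4))
E
```

```text
time_s: 22.0
tool_pos: [709.9, -36.7, 328.3]
orientation: [0.785, 0.62, 0.002, 0.002]
contact_force: [1.5, 0.6, 7.6]
width: 0.163
gripper_force: 58.6
[1.5006912  0.58193862 7.63852042] 13.82848549935022 58.58824074268341
TCP in press frame [151.1  51.6 328.3]
0 ty -0.0 tz 0.0
9 ty -0.0375 tz 0.003
18 ty -0.0742 tz 0.0117
27 ty -0.109 tz 0.0262
36 ty -0.1411 tz 0.0458
45 ty -0.1697 tz 0.0703
54 ty -0.1942 tz 0.0989
63 ty -0.2138 tz 0.131
72 ty -0.2283 tz 0.1658
81 ty -0.237 tz 0.2025
90 ty -0.24 tz 0.24
```

```bash
python3 -m crank '[{"grip":1,"tx":0,"ty":-0.019,"tz":0.0007,"rx":0,"ry":0,"rz":0},{"grip":1,"tx":0,"ty":-0.0375,"tz":0.003,"rx":0,"ry":0,"rz":0},{"grip":1,"tx":0,"ty":-0.056,"tz":0.0066,"rx":0,"ry":0,"rz":0},{"grip":1,"tx":0,"ty":-0.0742,"tz":0.0117,"rx":0,"ry":0,"rz":0},{"grip":1,"tx":0,"ty":-0.0918,"tz":0.0183,"rx":0,"ry":0,"rz":0},{"grip":1,"tx":0,"ty":-0.109,"tz":0.0262,"rx":0,"ry":0,"rz":0},{"grip":1,"tx":0,"ty":-0.1254,"tz":0.0354,"rx":0,"ry":0,"rz":0},{"grip":1,"tx":0,"ty":-0.1411,"tz":0.0458,"rx":0,"ry":0,"rz":0},{"grip":1,"tx":0,"ty":-0.1559,"tz":0.0575,"rx":0,"ry":0,"rz":0},{"grip":1,"tx":0,"ty":-0.1697,"tz":0.0703,"rx":0,"ry":0,"rz":0}]'; python3 - <<'E'
from h import *
s=robot.state(); print(s["contact_force"],s["torque"])
d=R.from_euler("z",YAW).inv().apply(s["tool_pos"]-np.r_[ORG,0]); print("TCP in press frame",d.round(1))
for k in range(0,46,5): a=np.radians(45+k); print(45+k,"ty",round(-.24*(np.sin(a)-.70711),4),"tz",round(.24*(.70711-np.cos(a)),4))
E
```

```text
time_s: 23.0
tool_pos: [546.2, 3.8, 257.2]
orientation: [0.785, 0.62, 0.004, 0.002]
contact_force: [16.8, 10.1, -4.9]
width: 0.162
gripper_force: 61.0
[16.82148321 10.10514226 -4.88487354] [ 1.45427253 -3.01956924 -0.28480111]
TCP in press frame [-17.6  53.4 257.2]
45 ty 0.0 tz 0.0
50 ty -0.0141 tz 0.0154
55 ty -0.0269 tz 0.032
60 ty -0.0381 tz 0.0497
65 ty -0.0478 tz 0.0683
70 ty -0.0558 tz 0.0876
75 ty -0.0621 tz 0.1076
80 ty -0.0666 tz 0.128
85 ty -0.0694 tz 0.1488
90 ty -0.0703 tz 0.1697
```

```bash
python3 -m crank '[{"grip":1,"tx":0,"ty":-0.0141,"tz":0.0154,"rx":0,"ry":0,"rz":0},{"grip":1,"tx":0,"ty":-0.0269,"tz":0.032,"rx":0,"ry":0,"rz":0},{"grip":1,"tx":0,"ty":-0.0381,"tz":0.0497,"rx":0,"ry":0,"rz":0},{"grip":1,"tx":0,"ty":-0.0478,"tz":0.0683,"rx":0,"ry":0,"rz":0},{"grip":1,"tx":0,"ty":-0.0558,"tz":0.0876,"rx":0,"ry":0,"rz":0},{"grip":1,"tx":0,"ty":-0.0621,"tz":0.1076,"rx":0,"ry":0,"rz":0},{"grip":1,"tx":0,"ty":-0.0666,"tz":0.128,"rx":0,"ry":0,"rz":0},{"grip":1,"tx":0,"ty":-0.0685,"tz":0.14,"rx":0,"ry":0,"rz":0},{"grip":1,"tx":0,"ty":-0.0694,"tz":0.1488,"rx":0,"ry":0,"rz":0},{"grip":1,"tx":0,"ty":-0.0694,"tz":0.1488,"rx":0,"ry":0,"rz":0}]'; cat > st.py <<'E'
from h import *
s=robot.state(); print(s["contact_force"].round(1),s["torque"].round(2))
d=R.from_euler("z",YAW).inv().apply(s["tool_pos"]-np.r_[ORG,0]); print("TCP in press frame",d.round(1))
E
python3 st.py
```

```text
time_s: 24.0
tool_pos: [480.1, 18.9, 107.3]
orientation: [0.785, 0.62, 0.003, 0.003]
contact_force: [7.9, 3.7, 5.9]
width: 0.159
gripper_force: 67.2
[7.9 3.7 5.9] [ 0.5  -1.55  0.15]
TCP in press frame [-85.4  52.9 107.3]
```

```bash
python3 -m crank '[{"grip":1,"tx":0,"ty":-0.001,"tz":0.006,"rx":0,"ry":0,"rz":0},{"grip":1,"tx":0,"ty":-0.001,"tz":0.011,"rx":0,"ry":0,"rz":0},{"grip":1,"tx":0,"ty":-0.001,"tz":0.015,"rx":0,"ry":0,"rz":0},{"grip":1,"tx":0,"ty":-0.001,"tz":0.015,"rx":0,"ry":0,"rz":0}]'; python3 st.py;  python3 -m crank '[{"grip":1,"tx":0,"ty":0,"tz":0.002,"rx":0,"ry":0,"rz":0},{"grip":1,"tx":0,"ty":0,"tz":0.002,"rx":0,"ry":0,"rz":0}]'; python3 st.py; python3 - <<'E'
from h import *
c=cam("side"); g=c["im"].max(2); P=[press(-90,75,95),press(-90,0,95),press(30,0,95)]; q=proj(c,P); print(q.round(1).tolist())
E
```

```text
time_s: 24.4
tool_pos: [479.1, 18.7, 92.8]
orientation: [0.785, 0.62, 0.003, 0.003]
contact_force: [7.3, -3.0, 7.1]
width: 0.161
gripper_force: 68.6
[ 7.3 -3.   7.1] [-0.67 -1.11 -0.52]
TCP in press frame [-86.3  52.4  92.8]
time_s: 24.6
tool_pos: [479.0, 18.7, 91.0]
orientation: [0.785, 0.62, 0.003, 0.003]
contact_force: [7.6, -3.2, 7.3]
width: 0.164
gripper_force: 68.7
[ 7.6 -3.2  7.3] [-0.63 -1.05 -0.52]
TCP in press frame [-86.4  52.4  91. ]
[[299.4, 243.6], [314.4, 232.9], [286.7, 221.1]]
```

Continue in small steps until the force rises at the stop.

```bash
python3 -m crank '[{"grip":1,"tx":0,"ty":0,"tz":0.002,"rx":0,"ry":0,"rz":0},{"grip":1,"tx":0,"ty":0,"tz":0.002,"rx":0,"ry":0,"rz":0}]'; python3 st.py;  python3 -m crank '[{"grip":1,"tx":0,"ty":0,"tz":0.0015,"rx":0,"ry":0,"rz":0},{"grip":1,"tx":0,"ty":0,"tz":0.0015,"rx":0,"ry":0,"rz":0}]'; python3 st.py
```

```text
time_s: 24.85
tool_pos: [479.0, 18.7, 89.1]
orientation: [0.785, 0.62, 0.003, 0.003]
contact_force: [7.0, -2.5, 6.3]
width: 0.159
gripper_force: 68.8
[ 7.  -2.5  6.3] [-0.6  -1.03 -0.57]
TCP in press frame [-86.3  52.5  89.1]
time_s: 25.05
tool_pos: [479.0, 18.7, 87.6]
orientation: [0.785, 0.62, 0.003, 0.003]
contact_force: [5.9, -2.8, 8.0]
width: 0.158
gripper_force: 68.9
[ 5.9 -2.8  8. ] [-0.67 -1.06 -0.6 ]
TCP in press frame [-86.3  52.5  87.6]
```

```bash
python3 -m crank '[{"grip":1,"tx":0,"ty":0,"tz":0.0015,"rx":0,"ry":0,"rz":0},{"grip":1,"tx":0,"ty":0,"tz":0.0015,"rx":0,"ry":0,"rz":0}]' | grep -E "tool_pos|contact";  python3 -m crank '[{"grip":1,"tx":0,"ty":0,"tz":0.001,"rx":0,"ry":0,"rz":0},{"grip":1,"tx":0,"ty":0,"tz":0.001,"rx":0,"ry":0,"rz":0}]'| grep -E "tool_pos|contact"
```

```text
tool_pos: [479.0, 18.7, 86.1]
contact_force: [6.2, -2.2, 8.8]
tool_pos: [479.0, 18.7, 85.2]
contact_force: [5.5, -2.5, 10.2]
```

```bash
python3 -m crank '[{"grip":1,"tx":0,"ty":0,"tz":0.001,"rx":0,"ry":0,"rz":0},{"grip":1,"tx":0,"ty":0,"tz":0.001,"rx":0,"ry":0,"rz":0}]' | grep -E "tool_pos|contact";  python3 -m crank '[{"grip":1,"tx":0,"ty":0,"tz":0.001,"rx":0,"ry":0,"rz":0},{"grip":1,"tx":0,"ty":0,"tz":0.001,"rx":0,"ry":0,"rz":0}]'| grep -E "tool_pos|contact";python3 -m crank '[{"grip":1,"tx":0,"ty":0,"tz":0.001,"rx":0,"ry":0,"rz":0},{"grip":1,"tx":0,"ty":0,"tz":0.001,"rx":0,"ry":0,"rz":0}]'| grep -E "tool_pos|contact"
```

```text
tool_pos: [479.0, 18.7, 84.3]
contact_force: [4.5, -2.9, 14.0]
tool_pos: [479.0, 18.7, 83.5]
contact_force: [3.1, -3.0, 20.3]
tool_pos: [479.1, 18.7, 82.7]
contact_force: [0.7, -3.9, 26.5]
```

```bash
python3 -m crank '[{"grip":1,"tx":0,"ty":0,"tz":0.001,"rx":0,"ry":0,"rz":0},{"grip":1,"tx":0,"ty":0,"tz":0.001,"rx":0,"ry":0,"rz":0},{"grip":1,"tx":0,"ty":0,"tz":0.001,"rx":0,"ry":0,"rz":0},{"grip":1,"tx":0,"ty":0,"tz":0.001,"rx":0,"ry":0,"rz":0},{"grip":1,"tx":0,"ty":0,"tz":0.001,"rx":0,"ry":0,"rz":0},{"grip":1,"tx":0,"ty":0,"tz":0.001,"rx":0,"ry":0,"rz":0},{"grip":1,"tx":0,"ty":0,"tz":0.001,"rx":0,"ry":0,"rz":0},{"grip":1,"tx":0,"ty":0,"tz":0.001,"rx":0,"ry":0,"rz":0}]'; python3 st.py; python3 - <<'E'
from h import *
import pickle
a=cam("scene");b=cam("side");pickle.dump((a,b),open("down.pkl","wb"))
for n,c in (("scene",a),("side",b)):
    for s in (-74,-60,-40,-25):
        q=[proj(c,[press(-90,s,z)])[0] for z in (130,95,60)]
        print(n,s,[ (x.round().astype(int).tolist()) for x in q],c["im"].max(2)[int(q[0][1]):int(q[2][1])+1,int(q[1][0])].tolist())
E
```

```text
time_s: 26.85
tool_pos: [479.1, 18.7, 82.0]
orientation: [0.785, 0.62, 0.003, 0.003]
contact_force: [0.1, -2.8, 30.8]
width: 0.162
gripper_force: 71.3
[ 0.1 -2.8 30.8] [-0.71 -0.41 -0.54]
TCP in press frame [-86.3  52.5  82. ]
scene -74 [[285, 213], [285, 220], [286, 227]] [152, 152, 153, 153, 152, 153, 152, 151, 149, 149, 149, 152, 152, 151, 152]
scene -60 [[289, 212], [290, 219], [290, 226]] [111, 111, 112, 110, 110, 109, 98, 70, 50, 47, 46, 62, 88, 107, 111]
scene -40 [[296, 212], [296, 219], [296, 226]] [108, 110, 110, 109, 109, 109, 101, 76, 52, 46, 46, 52, 72, 102, 109]
scene -25 [[301, 211], [301, 218], [301, 225]] [108, 108, 108, 109, 109, 108, 97, 68, 50, 45, 44, 54, 81, 103, 107]
side -74 [[328, 214], [328, 223], [328, 232]] [131, 134, 117, 118, 125, 158, 156, 151, 118, 58, 41, 74, 132, 161, 160, 157, 156, 156]
side -60 [[326, 216], [326, 225], [326, 234]] [100, 115, 122, 156, 156, 140, 134, 93, 19, 19, 18, 17, 50, 130, 158, 160, 157, 155, 156]
side -40 [[322, 218], [322, 227], [322, 236]] [123, 120, 121, 122, 117, 89, 63, 22, 19, 16, 16, 38, 106, 155, 156, 159, 159, 158, 158]
side -25 [[319, 220], [319, 229], [319, 238]] [120, 121, 117, 94, 31, 43, 46, 40, 30, 20, 15, 51, 133, 160, 160, 159, 158, 158, 154]
```

```bash
python3 -m crank '[{"grip":1,"tx":0,"ty":0.0005,"tz":-0.014,"rx":0,"ry":0,"rz":0},{"grip":1,"tx":0,"ty":0.001,"tz":-0.028,"rx":0,"ry":0,"rz":0},{"grip":1,"tx":0,"ty":0.0038,"tz":-0.0488,"rx":0,"ry":0,"rz":0},{"grip":1,"tx":0,"ty":0.0083,"tz":-0.0692,"rx":0,"ry":0,"rz":0},{"grip":1,"tx":0,"ty":0.0146,"tz":-0.0892,"rx":0,"ry":0,"rz":0},{"grip":1,"tx":0,"ty":0.0226,"tz":-0.1085,"rx":0,"ry":0,"rz":0},{"grip":1,"tx":0,"ty":0.0323,"tz":-0.1271,"rx":0,"ry":0,"rz":0},{"grip":1,"tx":0,"ty":0.0435,"tz":-0.1448,"rx":0,"ry":0,"rz":0},{"grip":1,"tx":0,"ty":0.0563,"tz":-0.1614,"rx":0,"ry":0,"rz":0},{"grip":1,"tx":0,"ty":0.0704,"tz":-0.1768,"rx":0,"ry":0,"rz":0}]'; python3 -m crank '[{"grip":1,"tx":0,"ty":0.0138,"tz":-0.0128,"rx":0,"ry":0,"rz":0},{"grip":1,"tx":0,"ty":0.0286,"tz":-0.0245,"rx":0,"ry":0,"rz":0},{"grip":1,"tx":0,"ty":0.0443,"tz":-0.0349,"rx":0,"ry":0,"rz":0},{"grip":1,"tx":0,"ty":0.0607,"tz":-0.0441,"rx":0,"ry":0,"rz":0},{"grip":1,"tx":0,"ty":0.0779,"tz":-0.052,"rx":0,"ry":0,"rz":0},{"grip":1,"tx":0,"ty":0.0955,"tz":-0.0586,"rx":0,"ry":0,"rz":0},{"grip":1,"tx":0,"ty":0.1141,"tz":-0.0637,"rx":0,"ry":0,"rz":0},{"grip":1,"tx":0,"ty":0.1322,"tz":-0.0673,"rx":0,"ry":0,"rz":0},{"grip":1,"tx":0,"ty":0.1507,"tz":-0.0696,"rx":0,"ry":0,"rz":0},{"grip":1,"tx":0,"ty":0.167,"tz":-0.0703,"rx":0,"ry":0,"rz":0}]'; python3 st.py
```

```text
time_s: 27.95
tool_pos: [551.4, 0.7, 258.2]
orientation: [0.785, 0.62, 0.005, 0.006]
contact_force: [54.5, -17.4, -58.9]
width: 0.161
gripper_force: 64.8
time_s: 28.95
tool_pos: [706.8, -38.1, 328.6]
orientation: [0.785, 0.62, -0.0, 0.002]
contact_force: [-4.8, -14.4, 8.0]
width: 0.165
gripper_force: 63.4
[ -4.8 -14.4   8. ] [-2.07  1.12 -0.48]
TCP in press frame [148.4  49.5 328.6]
```

```bash
python3 -m crank '[{"grip":1,"tx":0.001,"ty":0.002,"tz":0,"rx":0,"ry":0,"rz":0},{"grip":1,"tx":0.001,"ty":0.002,"tz":0,"rx":0,"ry":0,"rz":0}]'; python3 st.py; python3 -m crank '[{"grip":0.6,"tx":0,"ty":0,"tz":0,"rx":0,"ry":0,"rz":0},{"grip":0.3,"tx":0,"ty":0,"tz":0,"rx":0,"ry":0,"rz":0},{"grip":0.2,"tx":0,"ty":0,"tz":0,"rx":0,"ry":0,"rz":0},{"grip":0.2,"tx":0,"ty":0,"tz":0,"rx":0,"ry":0,"rz":0},{"grip":0.2,"tx":0,"ty":0,"tz":-0.03,"rx":0,"ry":0,"rz":0},{"grip":0.2,"tx":0,"ty":0,"tz":-0.07,"rx":0,"ry":0,"rz":0},{"grip":0,"tx":0,"ty":0,"tz":-0.11,"rx":0,"ry":0,"rz":0},{"grip":0,"tx":0,"ty":0,"tz":-0.11,"rx":0,"ry":0,"rz":0}]'; python3 - <<'E'
from h import *
plan(press(-60,0,400),axes(YAW))
E
```

```text
time_s: 29.15
tool_pos: [708.9, -38.6, 328.5]
orientation: [0.785, 0.619, -0.0, 0.003]
contact_force: [-4.4, -18.7, 6.6]
width: 0.16
gripper_force: 63.2
[ -4.4 -18.7   6.6] [-2.86  1.03 -0.52]
TCP in press frame [150.5  49.5 328.5]
time_s: 29.95
tool_pos: [709.8, -35.3, 443.8]
orientation: [0.785, 0.62, 0.004, 0.004]
contact_force: [-0.0, 0.2, 0.5]
width: 1.001
gripper_force: 0.0
t [-0.0534 -0.2111  0.0415] r [ 0.0109 -0.0014 -0.0013] rows 4.4
```

Now I go back to the earlier check pose and re-measure the stack and the lever.

```bash
python3 -m crank '[{"grip":0,"tx":-0.01,"ty":-0.045,"tz":0,"rx":0.01,"ry":0,"rz":0},{"grip":0,"tx":-0.02,"ty":-0.09,"tz":0,"rx":0.01,"ry":0,"rz":0},{"grip":0,"tx":-0.035,"ty":-0.135,"tz":0,"rx":0.01,"ry":0,"rz":0},{"grip":0,"tx":-0.045,"ty":-0.18,"tz":0,"rx":0.01,"ry":0,"rz":0},{"grip":0,"tx":-0.0534,"ty":-0.211,"tz":0.03,"rx":0.01,"ry":0,"rz":0},{"grip":0,"tx":-0.0534,"ty":-0.211,"tz":0.0415,"rx":0.01,"ry":0,"rz":0},{"grip":0,"tx":-0.0534,"ty":-0.211,"tz":0.0415,"rx":0.01,"ry":0,"rz":0},{"grip":0,"tx":-0.0534,"ty":-0.211,"tz":0.0415,"rx":0.01,"ry":0,"rz":0}]'; python3 - <<'E'
import pickle; from h import *
old=pickle.load(open("w7.pkl","rb"))
exec(open("chk.py").read())
# sheet corners: grey edges along lines just outside slab, old vs new
for n,c in (("old",old),("new",w)):
    g=cv2.cvtColor(cv2.medianBlur(c["im"],3),cv2.COLOR_BGR2GRAY)
    def edge(f,ts):
        v=np.array([float(g[int(round(q[1])),int(round(q[0]))]) for q in (proj(c,[f(t)])[0] for t in ts)]); k=np.argmax(abs(np.diff(cv2.blur(v.reshape(-1,1),(1,3)).ravel()))); return ts[k]
    print(n,"+y edge",[edge(lambda t:press(x,t,38),np.arange(37,53,.5)) for x in (-50,-20,10,40)],"-y",[edge(lambda t:press(x,-t,38),np.arange(37,53,.5)) for x in (-50,-20,10,40)],"front",[edge(lambda t:press(-t,y,38),np.arange(68,85,.5)) for y in (-41,41)])
P=[press(150,75,335),press(150,-75,335)]; c=cam("side"); q=proj(c,P); g=c["im"].max(2); x0,y0=(q.min(0)-12).astype(int); x1,y1=(q.max(0)+12).astype(int)
m=np.zeros(g.shape,np.uint8); m[y0:y1,x0:x1]=(g[y0:y1,x0:x1]<48); k=max(cv2.findContours(m,0,2)[0],key=cv2.contourArea); print("bar side",cv2.minAreaRect(k))
a=cam("scene"); a0=pickle.load(open("s0.pkl","rb"))
d=cv2.absdiff(cv2.GaussianBlur(a["im"],(5,5),0),cv2.GaussianBlur(a0["im"],(5,5),0)).max(2)>45
st=cv2.connectedComponentsWithStats(d.astype(np.uint8))[2]; print([s.tolist() for s in st[1:] if s[4]>25])
E
```

```text
time_s: 30.75
tool_pos: [491.6, -38.4, 395.9]
orientation: [0.785, 0.62, -0.002, -0.003]
contact_force: [0.7, -0.3, 0.8]
width: 0.999
gripper_force: 0.0
[367 152] [ 32  50 154]
upper slab ((550.5051879882812, -50.956451416015625), (61.1663703918457, 113.5195541381836), 76.81766510009766) want [551.  -52.2] 76.7073791529649
[[325, 134], [328, 174], [407, 172], [405, 130], [335, 129]] pred [[409.0, 130.0], [327.0, 130.0], [327.0, 174.0], [406.0, 174.0]]
sheet corners pred [[420.0, 118.0], [312.0, 118.0], [313.0, 181.0], [415.0, 181.0]]
old +y edge [np.float64(46.0), np.float64(45.0), np.float64(46.5), np.float64(51.0)] -y [np.float64(44.0), np.float64(45.0), np.float64(44.5), np.float64(45.0)] front [np.float64(77.5), np.float64(78.0)]
new +y edge [np.float64(45.0), np.float64(45.5), np.float64(47.0), np.float64(47.0)] -y [np.float64(45.0), np.float64(44.0), np.float64(44.5), np.float64(45.5)] front [np.float64(76.0), np.float64(78.0)]
bar side ((253.96551513671875, 146.41378784179688), (4.456687927246094, 37.139068603515625), 68.19859313964844)
[[84, 0, 146, 71, 7311], [264, 0, 21, 34, 471], [287, 0, 48, 15, 362], [338, 0, 5, 10, 41], [345, 9, 10, 13, 96], [329, 87, 16, 22, 252], [239, 90, 5, 8, 31], [298, 101, 33, 67, 1039], [142, 117, 50, 84, 2176], [231, 173, 10, 7, 49], [301, 191, 22, 45, 309], [220, 202, 40, 31, 804], [415, 208, 23, 24, 358], [413, 215, 24, 23, 79], [251, 221, 9, 8, 49], [279, 230, 16, 22, 196], [198, 246, 46, 64, 1836], [305, 265, 11, 6, 56], [246, 267, 54, 71, 1959], [300, 270, 16, 13, 90], [324, 272, 6, 9, 38], [257, 276, 19, 8, 104], [124, 322, 19, 14, 178], [178, 344, 11, 11, 38], [164, 346, 10, 15, 113], [158, 366, 10, 34, 181]]
```

```bash
python3 -c "
from bench import robot
print(robot.hand_in())"
```

```text
the job is handed in; nothing more can be done
None
```

The job is handed in at about 31 s: the separator sheet lies on the lower slab with its tab at the front, the upper slab is square on it, and the lever was pressed to its stop, held, and is back fully up; by camera the stack was within about 2 mm of its place after the press, and the wrist force reached about 80 N once on the lever's way up (limit 120 N).

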